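# Unpack the battery packs and start the charge

## Robot

A 7-joint arm with a two-finger parallel gripper is mounted at the origin on the work surface. World frame = base frame: x ahead of the robot, y to its left, z up, the work surface at z = 0. Lengths are in m, angles in rad, forces in N, time in s.
With the tool pointing down it reaches from about 0.35 to 0.775 m from the base axis. Payload 3.1 kg.
Tool frame: the origin (TCP) lies midway between the tips of the shut fingers; the grasp point (between the pads) lies 19 mm behind it; z points along the fingers, y is the line along which they close (so a half turn about z gives the same grasp; the last joint's range is limited). The gripper opens to 85 mm and grips with 20 to 120 N. Pads are 22 mm wide; open, the fingers measure 114 mm over their backs; the gripper's body (76 mm by 85 mm) begins 54 mm behind the grasp point. The pads swing forward as they close: fully open they stand 13 mm farther back than shut.
Start: joints at [1.307, 0.311, 0.014, 1.512, -0.004, 1.319, -0.027], TCP at [0.121, -0.537, 0.231] pointing down, gripper open.
Joint ranges: [-2.7, 2.7], [-0.3, 1.91], [-1.27, 1.3], [0.12, 2.57], [-1.44, 4.58], [0.2, 2.03], [-3.05, 3.05]. Speed limits (rad/s): [2.79, 2.79, 3.14, 3.14, 3.14, 3.14, 3.14].

## Interface

Orientations are given as a rotation vector (axis times angle).
In Python, from station import readout, cams, robot gives the robot as it stands.
- The arm moves only by the tool apply_moves, never from a script. Its argument "deltas" is a list of rows, each an object of numbers: "hand": the finger opening in m, from 0 to 0.0854; "x", "y", "z": the shift along the tool's x, y, z in m; "wx", "wy", "wz": the turn, a rotation vector about the tool's x, y, z in rad. A call has 1 to 8 rows; each row is the pose to reach, as a shift and turn from the pose commanded when the call began, along the tool's axes at that moment; what a row does not reach only later rows make up. A row lasts 1/12 s, in which the tool goes at most 41.7 mm and 7.16 degrees, less where a joint would pass 70% of its speed; a pose out of reach is approached as far as the arm can. A call with a gripper value outside its range is refused whole. The fingers move at their own pace and stop on an object; "force" is the grip in N (left out, the last holds). Time passes only in rows, so rows that repeat a pose let the fingers close. It gives the time, the measured TCP pose, the force, the opening and the grip force at its end, in the units of the state.
- readout.state(): the state, without advancing time (a new reading comes with each control period).
- cams.grab_frame(name): name is "side" or "top"; returns the picture (384x512x3 uint8, red, green, blue); there is no depth.
- cams.camera_model(name): a dict with "vfov" (degrees; the focal length in pixels is half the picture's height over the tangent of half this angle, whatever the lens; pixels are square), "cx", "cy" (the principal point, pixels), "k1" (the pictures are not rectified: a ray, as slopes to the right and down, at radius r is drawn at 1 + k1 r^2 times it, then the intrinsics apply), "eye" and "attitude" of the camera in the world. Camera axes: x right, y up, looking along -z (the intrinsics and any distortion apply to the point x, -y, -z); pixel columns grow to the right and rows downward; lengths in m; the calibration is good to about 2 mm. A picture is of the moment at which its call begins. camera_model takes no time and is no camera call.
- robot.finish_job(): hands the job in; it is judged then, once.
The state is a dict: "time": time; "joint_pos": joint angles; "joint_vel": joint speeds; "effort": joint torques, N m; "tool_pos": TCP position; "eef_rot": TCP orientation; "wrist_force": force on the tool from outside, world axes, zero at the start; "wrist_torque": the same for the moment, N m; "width": opening from 0.0 (shut) to 1.0 (fully open); "gripper_force": force on a finger pad.
Only numpy, scipy, OpenCV 4.12 (cv2) and the standard library are available. Lean on these libraries where they do the work, as an engineer would, in place of code of your own. Each camera call takes 0.05 s, during which the arm holds its last target. There are 200 camera calls.

## Task

A carton of battery packs for the robot cars has arrived with its two long flaps ajar: fold both flaps outwards, well past upright, and leave them like that, then move every battery pack from the carton to the charging dock, each standing upright and fully down in a bay of its own. When all the packs are docked, start the charge by pressing the console keys fully down one at a time: yellow, then blue, then green. Leave the other things on the bench where they are.

Things in the scene. Friction and masses are not known exactly. Their poses are not given: they have to be found in the camera images.
- carton: Brown shipping carton fixed to the bench, 220 (its x) x 190 (its y) x 105 mm tall, walls and floor 5 mm thick. Origin: centre of its underside; z up. It stands to the left or right of the console. Its two long flaps are hinged along the top of the +y and -y walls; the two short end flaps already hang down outside.
- flap_l (a joint): Angle of the carton's flap on its +y wall: 0 = lying shut over the box, 1.57 = upright, 2.3 = folded back outwards as far as it goes. It stays where it is left. It starts ajar (0.25 to 0.75).
- flap_r (a joint): The same for the flap on the carton's -y wall. Each hinge runs along the top outer edge of its wall, 105 mm up; each flap is 216 mm long, 5 mm thick and reaches 68 mm from hinge to free edge; shut, the two free edges would leave a 54 mm gap along the middle of the box.
- dock: Grey charging dock fixed to the bench, 250 (its x) x 210 (its y) x 20 mm, with a black tray on it of 2 x 2 open bays. Each bay is 98 (x) x 81 (y) mm inside with walls 16 mm high above its floor. Origin: centre of its underside; z up.
- console: White charger console fixed to the bench, 250 (its x) x 85 (its y) x 30 mm high, between carton and dock; its x points away from the robot, with a dark screen at the far end and three round keys in a row along x. Origin: centre of its underside.
- bay0 (a point): Centre of the floor of a dock bay, 26 mm above the dock's underside, at x -52, y -43.5 mm in the dock's frame; axes as the dock's.
- bay1 (a point): Centre of the floor of a dock bay, 26 mm above the dock's underside, at x -52, y 43.5 mm in the dock's frame; axes as the dock's.
- bay2 (a point): Centre of the floor of a dock bay, 26 mm above the dock's underside, at x 52, y -43.5 mm in the dock's frame; axes as the dock's.
- bay3 (a point): Centre of the floor of a dock bay, 26 mm above the dock's underside, at x 52, y 43.5 mm in the dock's frame; axes as the dock's.
- pack0: Battery pack (may be absent), 84 (its x) x 62 (its y) x 55 mm dark block with blue sides; on its top stands a yellow grip rib 60 mm long (along x), 14 mm thick (across y), rising from 55 to 87 mm above the underside. About 0.3 kg. Origin: centre of its underside; z up. Starts upright in the carton, on its 5 mm floor.
- pack1: Battery pack (may be absent), 84 (its x) x 62 (its y) x 55 mm dark block with blue sides; on its top stands a yellow grip rib 60 mm long (along x), 14 mm thick (across y), rising from 55 to 87 mm above the underside. About 0.3 kg. Origin: centre of its underside; z up. Starts upright in the carton, on its 5 mm floor.
- pack2: Battery pack (may be absent), 84 (its x) x 62 (its y) x 55 mm dark block with blue sides; on its top stands a yellow grip rib 60 mm long (along x), 14 mm thick (across y), rising from 55 to 87 mm above the underside. About 0.3 kg. Origin: centre of its underside; z up. Starts upright in the carton, on its 5 mm floor.
- pack3: Battery pack (may be absent), 84 (its x) x 62 (its y) x 55 mm dark block with blue sides; on its top stands a yellow grip rib 60 mm long (along x), 14 mm thick (across y), rising from 55 to 87 mm above the underside. About 0.3 kg. Origin: centre of its underside; z up. Starts upright in the carton, on its 5 mm floor.
- key_yellow_top (a point): Centre of the top face of the yellow key: round, 30 mm across, standing 10 mm proud of its black collar (46 mm across) when up; spring-loaded, pressed straight down. Moves with the key. The three keys stand 55 mm apart in a row on a white console (250 x 85 x 30 mm high, fixed, between carton and dock), in an order that varies.
- key_yellow (a joint): How far the yellow key is pressed (m): 0 up, 0.006 fully down; fully down takes about 5 N; springs back.
- key_blue_top (a point): Centre of the top face of the blue key: round, 30 mm across, standing 10 mm proud of its black collar (46 mm across) when up; spring-loaded, pressed straight down. Moves with the key. The three keys stand 55 mm apart in a row on a white console (250 x 85 x 30 mm high, fixed, between carton and dock), in an order that varies.
- key_blue (a joint): How far the blue key is pressed (m): 0 up, 0.006 fully down; fully down takes about 5 N; springs back.
- key_green_top (a point): Centre of the top face of the green key: round, 30 mm across, standing 10 mm proud of its black collar (46 mm across) when up; spring-loaded, pressed straight down. Moves with the key. The three keys stand 55 mm apart in a row on a white console (250 x 85 x 30 mm high, fixed, between carton and dock), in an order that varies.
- key_green (a joint): How far the green key is pressed (m): 0 up, 0.006 fully down; fully down takes about 5 N; springs back.
- meter: Loose bystander: red hand-held meter, 160 x 78 x 40 mm, between the robot and the console. Origin: underside.
- mug: Loose bystander: white mug, 76 mm across, 90 mm high. Origin: underside.
- driver: Loose bystander: screwdriver lying down, 170 mm long. Origin: underside.
- wheel: Loose bystander: black and yellow wheel lying flat, 66 mm across, 26 mm high, at the left side of the bench. Origin: underside.
Things that resemble listed ones, but are neither listed nor needed, are in the scene too. Leave any pink look-alike of the pack3 alone.

How it is judged:
On the way, in this order (a step that is already met when the one before it is completed fails the run):
1. both long flaps of the carton are folded out past upright (joints above 1.8 rad) (value of joint each of flap_l, flap_r above 1.8 rad), for 0.2 s.
2. every battery pack present stands in a dock bay ((horizontal distance between pack0 and bay0 below 0.02 m or horizontal distance between pack0 and bay1 below 0.02 m or horizontal distance between pack0 and bay2 below 0.02 m or horizontal distance between pack0 and bay3 below 0.02 m) and z of pack0 in the frame of bay0 between -0.01 and 0.006 m and angle between each of pack0, pack1, pack2, pack3's own z axis and vertical below 0.12 rad and linear speed of each of pack0, pack1, pack2, pack3 below 0.03 m/s and (horizontal distance between pack1 and bay0 below 0.02 m or horizontal distance between pack1 and bay1 below 0.02 m or horizontal distance between pack1 and bay2 below 0.02 m or horizontal distance between pack1 and bay3 below 0.02 m) and z of pack1 in the frame of bay0 between -0.01 and 0.006 m and (horizontal distance between pack2 and bay0 below 0.02 m or horizontal distance between pack2 and bay1 below 0.02 m or horizontal distance between pack2 and bay2 below 0.02 m or horizontal distance between pack2 and bay3 below 0.02 m) and z of pack2 in the frame of bay0 between -0.01 and 0.006 m and (horizontal distance between pack3 and bay0 below 0.02 m or horizontal distance between pack3 and bay1 below 0.02 m or horizontal distance between pack3 and bay2 below 0.02 m or horizontal distance between pack3 and bay3 below 0.02 m) and z of pack3 in the frame of bay0 between -0.01 and 0.006 m), for 0.2 s.
3. the yellow key is pressed down (more than 4 mm) (value of joint key_yellow above 0.004 m), for 0.05 s.
4. the blue key is pressed down (more than 4 mm) (value of joint key_blue above 0.004 m), for 0.05 s.
5. the green key is pressed down (more than 4 mm) (value of joint key_green above 0.004 m), for 0.05 s.
At the end, for the whole second after the job is handed in: Every battery pack present stands upright (within 0.12 rad), at rest, on the floor of a dock bay (within 20 mm of the bay's centre and 6 mm of its floor); both carton flaps are still folded back (above 1.7 rad); the keys are up (all of step 2 and value of joint each of flap_l, flap_r above 1.7 rad and value of joint each of key_yellow, key_blue, key_green below 0.002 m); the robot touches nothing.
It fails at once if two keys are held down at once (value of joint each of key_yellow, key_blue above 0.003 m or value of joint each of key_yellow, key_green above 0.003 m or value of joint each of key_blue, key_green above 0.003 m).
It fails at once if one of the other things on the bench is moved more than 40 mm (distance of any of meter, mug, driver, wheel from where it was at the start of the episode above 0.04 m).
Of pack0, pack1, pack2, pack3 only 3 to 4 are there at a start; the rules pass over those that are not, and their reading is None.
At some moment in a run one of pack0, pack1, pack2, pack3 may be knocked a few centimetres aside while the robot is not near it.
It also fails if it takes over 210 s, if anything falls off the work surface, if the arm or the gripper's body presses on something with over 40 N, if the wrist force passes 120 N, or if a joint passes its speed limit or range.

## Working session

There is one attempt and no reset: what is moved stays moved. The work goes in short steps, Python scripts to look and compute and a tool call to move; the robot and the scene stay as the last step left them, time stands still between calls to the robot, and variables do not carry over. Pictures are saved under pics/ and viewed, at most 14 in all, crops included, and the job is handed in when it is done.

Besides the shell and the picture viewer there is one more tool, called after "Emit:" as name(argument=value, ...), one argument or row to a line, values as JSON. apply_moves: Moves the arm, as the interface text tells. Its arguments: {"type":"object","properties":{"deltas":{"type":"array"},"force":{"type":"number"}},"required":["deltas"]}

```bash
ls; mkdir -p pics; python3 - <<'E'
from station import readout, cams, robot
import cv2
print(readout.state())
for n in("top","side"):
    print(n,cams.camera_model(n))
    cv2.imwrite(f"pics/{n}0.png",cv2.resize(cams.grab_frame(n)[:,:,::-1],(800,600),interpolation=cv2.INTER_CUBIC))
E
```

```text
pics
{'time': 0.0, 'joint_pos': array([ 1.30729344,  0.31173291,  0.01402699,  1.51306446, -0.00441508,
        1.31918379, -0.02719632]), 'joint_vel': array([-0.00141564,  0.00059836, -0.00074546, -0.00061596,  0.00041135,
        0.00075176, -0.00098762]), 'effort': array([-6.55999133e-05, -3.79913628e+01,  1.45744421e-01, -2.30593479e+01,
        1.22799937e-02,  1.36271192e-02, -6.23466292e-06]), 'tool_pos': array([ 0.12083243, -0.53581699,  0.23021418]), 'eef_rot': array([-3.11996876e+00, -3.47503026e-01,  5.53933293e-04]), 'wrist_force': array([ 0.16404347, -0.30330718, -0.12204192]), 'wrist_torque': array([ 0.01783058,  0.00821988, -0.04902745]), 'gripper_force': 0.0, 'width': 1.0007472526539947}
top {'vfov': 53.72893401942405, 'cx': 257.1247942304718, 'cy': 190.3778675827483, 'k1': -0.0008514092145488793, 'eye': array([0.41656667, 0.08331356, 1.22654626]), 'attitude': array([ 0.07373392, -0.08080852, -1.5815533 ])}
side {'vfov': 48.53570081110875, 'cx': 258.46673821181076, 'cy': 184.64401972300823, 'k1': -0.14189838525590226, 'eye': array([0.05287875, 1.23156915, 1.08508077]), 'attitude': array([ 0.23169586, -1.19516075, -2.50130416])}
```

View pics/top0.png

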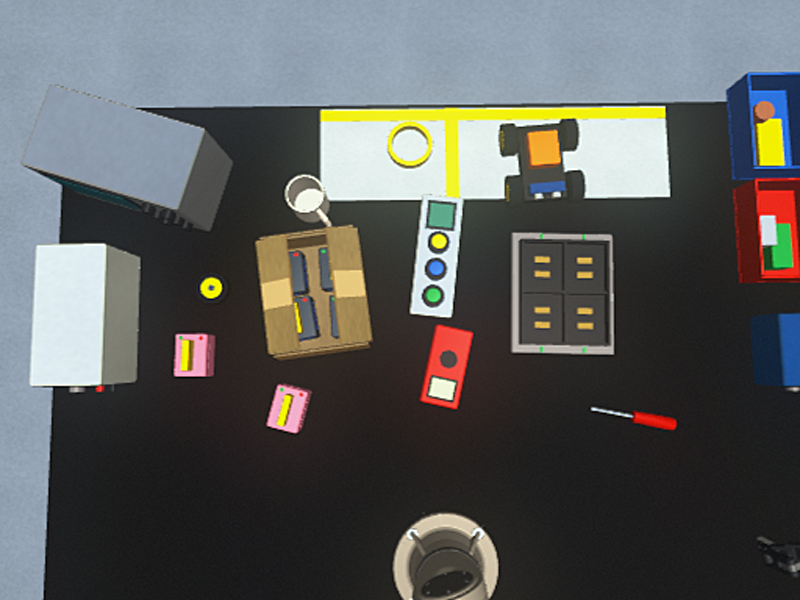

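View pics/side0.png

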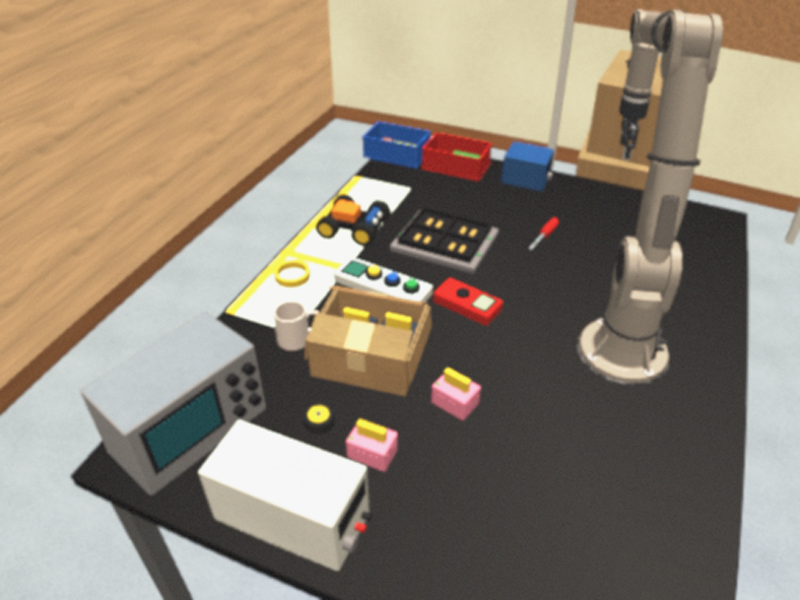

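The top view (800x600) shows the carton at about (315,290) with dark-blue packs inside. The console is at (437,255) with keys yellow (438,241), blue (436,268) and green (432,295), and the dock is at (563,293). Pink look-alikes sit at (193,355) and (289,408).

```bash
cat > h.py <<'E'
from station import readout, cams, robot
import cv2, numpy as np
from scipy.spatial.transform import Rotation as R
from scipy.optimize import least_squares
def model(n):
    m=cams.camera_model(n); f=192/np.tan(np.radians(m["vfov"]/2))
    return m,f,R.from_rotvec(m["attitude"])
def proj(n,P):
    m,f,A=model(n); p=A.inv().apply(np.atleast_2d(P)-m["eye"])
    s=np.c_[p[:,0],-p[:,1]]/-p[:,2:3]; s=s*(1+m["k1"]*(s**2).sum(1,keepdims=True))
    return s*f+[m["cx"],m["cy"]]
def back(n,px,h):
    m,f,A=model(n); d=(np.atleast_2d(px)-[m["cx"],m["cy"]])/f; s=d.copy()
    for _ in range(10): s=d/(1+m["k1"]*(s**2).sum(1,keepdims=True))
    r=A.apply(np.c_[s[:,0],-s[:,1],-np.ones(len(s))])
    return m["eye"]+r*((h-m["eye"][2])/r[:,2:3])
def crop(n,x0,y0,x1,y1,k,name,marks=None):
    im=cams.grab_frame(n)[:,:,::-1][y0:y1,x0:x1]
    im=cv2.resize(im,None,fx=k,fy=k,interpolation=cv2.INTER_CUBIC)
    if marks is not None:
        for u,v in marks: cv2.circle(im,(int((u+.5-x0)*k),int((v+.5-y0)*k)),3,(255,0,255),1)
    cv2.imwrite("pics/"+name,im)
def box(x,y,a,pts):
    p=np.array(pts,float); q=R.from_euler('z',a).apply(p); return q+[x,y,0]
def delta(pos,yaw):
    """tool-frame shift/turn to reach world pos, pointing down, closing line at yaw (world angle of tool y, mod pi)"""
    s=readout.state(); T=R.from_rotvec(s["eef_rot"])
    best=None
    for k in(0,1):
        y=np.array([np.cos(yaw+k*np.pi),np.sin(yaw+k*np.pi),0]); z=np.array([0,0,-1.])
        G=R.from_matrix(np.c_[np.cross(y,z),y,z]); w=(T.inv()*G).as_rotvec()
        if best is None or np.linalg.norm(w)<np.linalg.norm(best): best=w
    return T.inv().apply(np.array(pos)-s["tool_pos"]).round(4),best.round(3)
E
python3 - <<'E'
from h import *
crop("top",155,135,245,235,6,"carton.png")
crop("top",250,115,400,235,5,"dock.png")
E
```

```text
(no output)
```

View pics/carton.png

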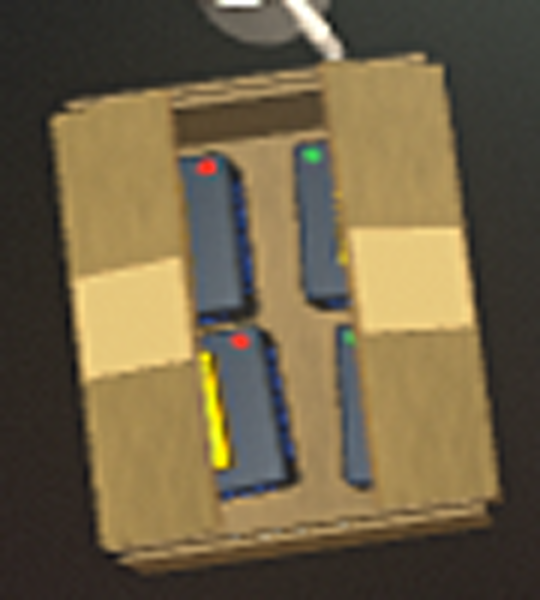

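View pics/dock.png

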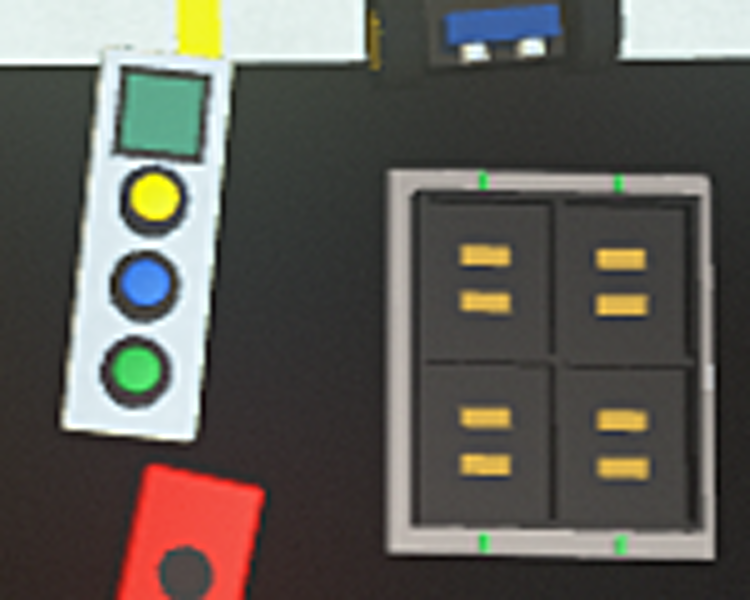

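```bash
cat > fit.py <<'E'
from h import *
def px(c,k,x0,y0): return (np.array(c,float)+.5)/k-.5+[x0,y0]
def fit(px,pts,g):
    f=lambda q:(proj("top",box(*q,pts))-px).ravel()
    r=least_squares(f,g); return r.x,np.abs(r.fun).max()
if __name__=="__main__":
    c=px([(52,118),(105,550),(498,498),(442,65)],6,155,135)
    h=.107
    print("carton",fit(c,[(.108,.095,h),(-.108,.095,h),(-.108,-.095,h),(.108,-.095,h)],(.5,.25,0)))
    d=px([(388,170),(710,176),(715,557),(388,553)],5,250,115)
    print("dock",fit(d,[(.125,.105,.02),(.125,-.105,.02),(-.125,-.105,.02),(-.125,.105,.02)],(.5,-.2,0)))
    d=px([(103,48),(232,58),(195,441),(62,430)],5,250,115)
    print("cons",fit(d,[(.125,.0425,.03),(.125,-.0425,.03),(-.125,-.0425,.03),(-.125,.0425,.03)],(.5,0,0)))
    k=px([(155,197),(146,283),(135,371)],5,250,115); print("keys YBG",back("top",k,.043))
    print(back("side",np.array([(374,271),(392,279),(411,286)])*.64,.043))
    # flap free edges: angle from side of crop
    fl=px([(168,92),(217,525)],6,155,135); fr=px([(325,67),(376,507)],6,155,135)
    for a in (.25,.5,.75):
        z=.108+.068*np.sin(a); print(a,z,back("top",np.r_[fl,fr],z)[:,:2])
E
python3 fit.py
```

```text
carton (array([0.5432919 , 0.24619341, 0.1249225 ]), np.float64(1.112736522987177))
dock (array([ 0.54239854, -0.25158178, -0.03044425]), np.float64(0.7619477796878016))
cons (array([ 0.62132893,  0.00546509, -0.11585338]), np.float64(0.5439152718732743))
keys YBG [[0.64808804 0.00146115 0.043     ]
 [0.59312646 0.0081537  0.043     ]
 [0.53741224 0.01606389 0.043     ]]
[[0.64171631 0.00569183 0.043     ]
 [0.58586737 0.01802992 0.043     ]
 [0.53089457 0.02532555 0.043     ]]
0.25 0.12482346922930757 [[0.64764964 0.29606153]
 [0.43517731 0.27096495]
 [0.65925671 0.21892211]
 [0.44290202 0.19426437]]
0.5 0.1406009366250858 [[0.64434036 0.29301482]
 [0.43491079 0.26827765]
 [0.65578122 0.2169801 ]
 [0.44252488 0.19267548]]
0.75 0.1543514356815867 [[0.64145624 0.29035953]
 [0.43467851 0.26593559]
 [0.65275223 0.21528758]
 [0.44219619 0.19129071]]
```

The carton holds four dark-blue packs, two of them partly under the flaps. The only things that could be taken for them are the pink packs outside at (193,355) and (289,408), so the choice is clear. Next I work out the waypoints: swing to above the carton, then an arc for each flap.

```bash
cat >> h.py <<'E'
def chain(wps,first=None):
    """wps: (x,y,z,yaw of tool x) world, tool down; prints tool-frame deltas between successive ones"""
    s=readout.state(); p=s["tool_pos"]; T=R.from_rotvec(s["eef_rot"])
    for x,y,z,a in wps:
        G=R.from_matrix(np.c_[[np.cos(a),np.sin(a),0],[np.sin(a),-np.cos(a),0],[0,0,-1.]])
        q=np.array([x,y,z]); print((x,y,z),"d",T.inv().apply(q-p).round(4),"w",(T.inv()*G).as_rotvec().round(3)); p,T=q,G
E
python3 - <<'E'
from h import *
chain([(.42,-.36,.28,.125),(.56,-.05,.28,.125),(.5433,.2462,.28,.125)])
# arc in carton frame relative to centre (tool y = -carton y, z down)
for a in np.r_[.45:1.6:.18]: print(round(a,2),"y'",round(.095-.068*np.cos(a)-.0145,4),"dz",round(.068*(np.sin(a)-np.sin(.45)),4))
E
```

```text
(0.42, -0.36, 0.28) d [ 0.3305 -0.106  -0.0492] w [-0.001  0.     0.097]
(0.56, -0.05, 0.28) d [ 0.1776 -0.2901  0.    ] w [0. 0. 0.]
(0.5433, 0.2462, 0.28) d [ 0.0204 -0.296   0.    ] w [0. 0. 0.]
0.45 y' 0.0193 dz 0.0
0.63 y' 0.0256 dz 0.0105
0.81 y' 0.0336 dz 0.0197
0.99 y' 0.0432 dz 0.0273
1.17 y' 0.054 dz 0.033
1.35 y' 0.0656 dz 0.0368
1.53 y' 0.0777 dz 0.0384
```

Emit:
apply_moves(
  deltas=[
    {"x": 0.33,"y": -0.106,"z": -0.049,"wz": 0.097,"hand": 0},
    {"x": 0.33,"y": -0.106,"z": -0.049,"wz": 0.097,"hand": 0},
    {"x": 0.33,"y": -0.106,"z": -0.049,"wz": 0.097,"hand": 0},
    {"x": 0.33,"y": -0.106,"z": -0.049,"wz": 0.097,"hand": 0},
    {"x": 0.33,"y": -0.106,"z": -0.049,"wz": 0.097,"hand": 0},
    {"x": 0.33,"y": -0.106,"z": -0.049,"wz": 0.097,"hand": 0},
    {"x": 0.33,"y": -0.106,"z": -0.049,"wz": 0.097,"hand": 0},
    {"x": 0.33,"y": -0.106,"z": -0.049,"wz": 0.097,"hand": 0},
  ],
)

```text
invalid input
```

Emit:
apply_moves(
  deltas=[
    {"hand": 0.0,"x": 0.33,"y": -0.106,"z": -0.049,"wx": 0.0,"wy": 0.0,"wz": 0.097},
    {"hand": 0.0,"x": 0.33,"y": -0.106,"z": -0.049,"wx": 0.0,"wy": 0.0,"wz": 0.097},
    {"hand": 0.0,"x": 0.33,"y": -0.106,"z": -0.049,"wx": 0.0,"wy": 0.0,"wz": 0.097},
    {"hand": 0.0,"x": 0.33,"y": -0.106,"z": -0.049,"wx": 0.0,"wy": 0.0,"wz": 0.097},
    {"hand": 0.0,"x": 0.33,"y": -0.106,"z": -0.049,"wx": 0.0,"wy": 0.0,"wz": 0.097},
    {"hand": 0.0,"x": 0.33,"y": -0.106,"z": -0.049,"wx": 0.0,"wy": 0.0,"wz": 0.097},
    {"hand": 0.0,"x": 0.33,"y": -0.106,"z": -0.049,"wx": 0.0,"wy": 0.0,"wz": 0.097},
    {"hand": 0.0,"x": 0.33,"y": -0.106,"z": -0.049,"wx": 0.0,"wy": 0.0,"wz": 0.097},
  ],
)

```text
time: 0.87
tool_pos: [0.4067, -0.3675, 0.2782]
eef_rot: [3.135, 0.196, -0.0]
wrist_force: [0.7, -0.3, 0.4]
width: 0.0
gripper_force: 0.0
```

Emit:
apply_moves(
  deltas=[
    {"hand": 0.0,"x": 0.178,"y": -0.29,"z": 0.0,"wx": 0.0,"wy": 0.0,"wz": 0.0},
    {"hand": 0.0,"x": 0.178,"y": -0.29,"z": 0.0,"wx": 0.0,"wy": 0.0,"wz": 0.0},
    {"hand": 0.0,"x": 0.178,"y": -0.29,"z": 0.0,"wx": 0.0,"wy": 0.0,"wz": 0.0},
    {"hand": 0.0,"x": 0.178,"y": -0.29,"z": 0.0,"wx": 0.0,"wy": 0.0,"wz": 0.0},
    {"hand": 0.0,"x": 0.178,"y": -0.29,"z": 0.0,"wx": 0.0,"wy": 0.0,"wz": 0.0},
    {"hand": 0.0,"x": 0.178,"y": -0.29,"z": 0.0,"wx": 0.0,"wy": 0.0,"wz": 0.0},
    {"hand": 0.0,"x": 0.178,"y": -0.29,"z": 0.0,"wx": 0.0,"wy": 0.0,"wz": 0.0},
    {"hand": 0.0,"x": 0.178,"y": -0.29,"z": 0.0,"wx": 0.0,"wy": 0.0,"wz": 0.0},
  ],
)

```text
time: 1.53
tool_pos: [0.5433, -0.0635, 0.2779]
eef_rot: [3.135, 0.195, -0.0]
wrist_force: [0.4, -0.3, 0.4]
width: -0.0
gripper_force: 0.0
```

Emit:
apply_moves(
  deltas=[
    {"hand": 0.0,"x": 0.02,"y": -0.296,"z": 0.0,"wx": 0.0,"wy": 0.0,"wz": 0.0},
    {"hand": 0.0,"x": 0.02,"y": -0.296,"z": 0.0,"wx": 0.0,"wy": 0.0,"wz": 0.0},
    {"hand": 0.0,"x": 0.02,"y": -0.296,"z": 0.0,"wx": 0.0,"wy": 0.0,"wz": 0.0},
    {"hand": 0.0,"x": 0.02,"y": -0.296,"z": 0.0,"wx": 0.0,"wy": 0.0,"wz": 0.0},
    {"hand": 0.0,"x": 0.02,"y": -0.296,"z": 0.0,"wx": 0.0,"wy": 0.0,"wz": 0.0},
    {"hand": 0.0,"x": 0.02,"y": -0.296,"z": 0.0,"wx": 0.0,"wy": 0.0,"wz": 0.0},
    {"hand": 0.0,"x": 0.02,"y": -0.296,"z": 0.0,"wx": 0.0,"wy": 0.0,"wz": 0.0},
    {"hand": 0.0,"x": 0.02,"y": -0.296,"z": 0.0,"wx": 0.0,"wy": 0.0,"wz": 0.0},
  ],
)

```text
time: 2.2
tool_pos: [0.5217, 0.2421, 0.2777]
eef_rot: [-3.125, -0.219, 0.004]
wrist_force: [-1.8, 2.0, -0.1]
width: 0.003
gripper_force: 0.0
```

```bash
python3 - <<'E'
from h import *
cams.grab_frame("top")
s=readout.state();print(s["time"],s["tool_pos"],s["eef_rot"])
C=np.array([.5433,.2462]);a=.125
chain([(*(C+[0.004*np.sin(a),-.004*np.cos(a)]),.112,a)])
E
```

```text
2.25 [0.5228136  0.23886518 0.27759148] [-3.12901696 -0.21495863  0.00325371]
(np.float64(0.5437986989335409), np.float64(0.2422312093310827), 0.112) d [0.0215 0.0004 0.1656] w [-0.005  0.002  0.012]
```

Emit:
apply_moves(
  deltas=[
    {"hand": 0.0,"x": 0.021,"y": 0.0,"z": 0.0,"wx": -0.005,"wy": 0.002,"wz": 0.012},
    {"hand": 0.0,"x": 0.021,"y": 0.0,"z": 0.03,"wx": -0.005,"wy": 0.002,"wz": 0.012},
    {"hand": 0.0,"x": 0.021,"y": 0.0,"z": 0.065,"wx": -0.005,"wy": 0.002,"wz": 0.012},
    {"hand": 0.0,"x": 0.021,"y": 0.0,"z": 0.1,"wx": -0.005,"wy": 0.002,"wz": 0.012},
    {"hand": 0.0,"x": 0.021,"y": 0.0,"z": 0.13,"wx": -0.005,"wy": 0.002,"wz": 0.012},
    {"hand": 0.0,"x": 0.021,"y": 0.0,"z": 0.15,"wx": -0.005,"wy": 0.002,"wz": 0.012},
    {"hand": 0.0,"x": 0.021,"y": 0.0,"z": 0.165,"wx": -0.005,"wy": 0.002,"wz": 0.012},
    {"hand": 0.0,"x": 0.021,"y": 0.0,"z": 0.165,"wx": -0.005,"wy": 0.002,"wz": 0.012},
  ],
)

```text
time: 2.92
tool_pos: [0.5444, 0.2301, 0.1085]
eef_rot: [3.128, 0.174, -0.009]
wrist_force: [-0.2, -0.8, -0.7]
width: 0.003
gripper_force: 0.0
```

Emit:
apply_moves(
  deltas=[
    {"hand": 0.0,"x": 0.0,"y": -0.018,"z": 0.0,"wx": 0.0,"wy": 0.0,"wz": 0.0},
    {"hand": 0.0,"x": 0.0,"y": -0.034,"z": 0.0,"wx": 0.0,"wy": 0.0,"wz": 0.0},
    {"hand": 0.0,"x": 0.0,"y": -0.04,"z": -0.006,"wx": 0.0,"wy": 0.0,"wz": 0.0},
    {"hand": 0.0,"x": 0.0,"y": -0.044,"z": -0.013,"wx": 0.0,"wy": 0.0,"wz": 0.0},
    {"hand": 0.0,"x": 0.0,"y": -0.052,"z": -0.021,"wx": 0.0,"wy": 0.0,"wz": 0.0},
    {"hand": 0.0,"x": 0.0,"y": -0.061,"z": -0.028,"wx": 0.0,"wy": 0.0,"wz": 0.0},
    {"hand": 0.0,"x": 0.0,"y": -0.072,"z": -0.034,"wx": 0.0,"wy": 0.0,"wz": 0.0},
    {"hand": 0.0,"x": 0.0,"y": -0.084,"z": -0.038,"wx": 0.0,"wy": 0.0,"wz": 0.0},
  ],
)

```text
time: 3.58
tool_pos: [0.5377, 0.3185, 0.1523]
eef_rot: [3.133, 0.176, 0.007]
wrist_force: [0.4, -0.7, -0.1]
width: -0.004
gripper_force: 0.4
```

```bash
python3 - <<'E'
from h import *
crop("side",180,160,300,270,6,"flap1.png")
s=readout.state();print(s["time"],s["tool_pos"],s["eef_rot"],s["wrist_force"])
a=.125; d=s["tool_pos"][:2]-[.5433,.2462]; print("carton xy",R.from_euler('z',-a).apply([*d,0]))
E
```

```text
3.6333 [0.53644912 0.32319419 0.15281956] [-3.13464737 -0.18346002 -0.00770931] [0.67838623 3.2256261  0.87266995]
carton xy [0.00280181 0.07724758 0.        ]
```

View pics/flap1.png

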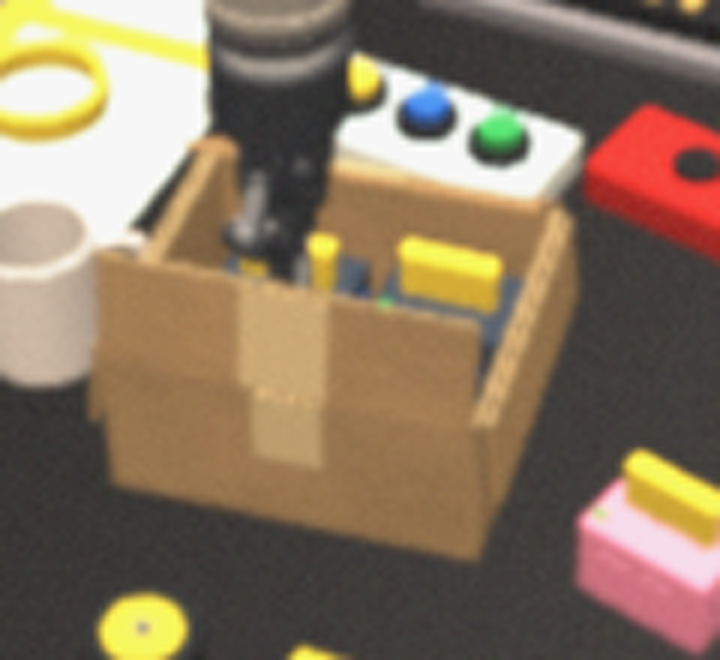

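Emit:
apply_moves(
  deltas=[
    {"hand": 0.0,"x": 0.0,"y": -0.01,"z": 0.0,"wx": 0.0,"wy": 0.0,"wz": 0.0},
    {"hand": 0.0,"x": 0.0,"y": -0.02,"z": 0.004,"wx": 0.0,"wy": 0.0,"wz": 0.0},
    {"hand": 0.0,"x": 0.0,"y": -0.03,"z": 0.008,"wx": 0.0,"wy": 0.0,"wz": 0.0},
    {"hand": 0.0,"x": 0.0,"y": -0.034,"z": 0.008,"wx": 0.0,"wy": 0.0,"wz": 0.0},
    {"hand": 0.0,"x": 0.0,"y": -0.034,"z": 0.008,"wx": 0.0,"wy": 0.0,"wz": 0.0},
  ],
)

```text
time: 4.05
tool_pos: [0.5319, 0.3526, 0.141]
eef_rot: [3.132, 0.181, -0.0]
wrist_force: [0.1, 0.5, -0.8]
width: 0.004
gripper_force: 0.0
```

Emit:
apply_moves(
  deltas=[
    {"hand": 0.0,"x": 0.0,"y": 0.03,"z": 0.0,"wx": 0.0,"wy": 0.0,"wz": 0.0},
    {"hand": 0.0,"x": 0.0,"y": 0.06,"z": 0.0,"wx": 0.0,"wy": 0.0,"wz": 0.0},
    {"hand": 0.0,"x": 0.0,"y": 0.09,"z": 0.0,"wx": 0.0,"wy": 0.0,"wz": 0.0},
    {"hand": 0.0,"x": 0.0,"y": 0.105,"z": 0.015,"wx": 0.0,"wy": 0.0,"wz": 0.0},
    {"hand": 0.0,"x": 0.0,"y": 0.107,"z": 0.032,"wx": 0.0,"wy": 0.0,"wz": 0.0},
    {"hand": 0.0,"x": 0.0,"y": 0.107,"z": 0.032,"wx": 0.0,"wy": 0.0,"wz": 0.0},
  ],
)

```text
time: 4.55
tool_pos: [0.5442, 0.2401, 0.1074]
eef_rot: [3.128, 0.17, -0.006]
wrist_force: [-0.9, -0.4, -0.5]
width: -0.004
gripper_force: 0.0
```

```bash
cat > st.py <<'E'
from h import *
import sys
s=readout.state();print(s["time"],s["tool_pos"].round(4),s["eef_rot"].round(3),s["wrist_force"].round(1))
d=s["tool_pos"][:2]-[.5433,.2462]; print("carton xy",R.from_euler('z',-.125).apply([*d,0]).round(4))
E
python3 st.py
```

```text
4.55 [0.5442 0.2401 0.1074] [ 3.128  0.17  -0.006] [-0.9 -0.4 -0.5]
carton xy [ 0.0001 -0.0062  0.    ]
```

Emit:
apply_moves(
  deltas=[
    {"hand": 0.0,"x": 0.0,"y": 0.016,"z": 0.0,"wx": 0.0,"wy": 0.0,"wz": 0.0},
    {"hand": 0.0,"x": 0.0,"y": 0.025,"z": -0.002,"wx": 0.0,"wy": 0.0,"wz": 0.0},
    {"hand": 0.0,"x": 0.0,"y": 0.033,"z": -0.009,"wx": 0.0,"wy": 0.0,"wz": 0.0},
    {"hand": 0.0,"x": 0.0,"y": 0.043,"z": -0.016,"wx": 0.0,"wy": 0.0,"wz": 0.0},
    {"hand": 0.0,"x": 0.0,"y": 0.054,"z": -0.022,"wx": 0.0,"wy": 0.0,"wz": 0.0},
    {"hand": 0.0,"x": 0.0,"y": 0.066,"z": -0.026,"wx": 0.0,"wy": 0.0,"wz": 0.0},
    {"hand": 0.0,"x": 0.0,"y": 0.078,"z": -0.029,"wx": 0.0,"wy": 0.0,"wz": 0.0},
    {"hand": 0.0,"x": 0.0,"y": 0.088,"z": -0.031,"wx": 0.0,"wy": 0.0,"wz": 0.0},
  ],
)

```text
time: 5.22
tool_pos: [0.5561, 0.1548, 0.1429]
eef_rot: [3.131, 0.174, 0.005]
wrist_force: [0.3, 1.4, -0.8]
width: 0.002
gripper_force: 0.5
```

Emit:
apply_moves(
  deltas=[
    {"hand": 0.0,"x": 0.0,"y": 0.01,"z": -0.002,"wx": 0.0,"wy": 0.0,"wz": 0.0},
    {"hand": 0.0,"x": 0.0,"y": 0.016,"z": -0.003,"wx": 0.0,"wy": 0.0,"wz": 0.0},
    {"hand": 0.0,"x": 0.0,"y": 0.016,"z": -0.003,"wx": 0.0,"wy": 0.0,"wz": 0.0},
    {"hand": 0.0,"x": 0.0,"y": 0.016,"z": -0.003,"wx": 0.0,"wy": 0.0,"wz": 0.0},
  ],
)

```text
time: 5.55
tool_pos: [0.5573, 0.1403, 0.1453]
eef_rot: [3.131, 0.175, 0.003]
wrist_force: [0.0, 0.3, 0.8]
width: -0.003
gripper_force: 0.0
```

Emit:
apply_moves(
  deltas=[
    {"hand": 0.0,"x": 0.0,"y": -0.02,"z": -0.02,"wx": 0.0,"wy": 0.0,"wz": 0.0},
    {"hand": 0.03,"x": 0.0,"y": -0.02,"z": -0.06,"wx": 0.0,"wy": 0.0,"wz": 0.0},
    {"hand": 0.03,"x": 0.0,"y": -0.02,"z": -0.1,"wx": 0.0,"wy": 0.0,"wz": 0.0},
    {"hand": 0.03,"x": -0.04,"y": 0.02,"z": -0.11,"wx": 0.0,"wy": 0.0,"wz": 0.0},
    {"hand": 0.03,"x": -0.06,"y": 0.06,"z": -0.11,"wx": 0.0,"wy": 0.0,"wz": 0.0},
    {"hand": 0.03,"x": -0.06,"y": 0.1,"z": -0.11,"wx": 0.0,"wy": 0.0,"wz": 0.0},
    {"hand": 0.03,"x": -0.06,"y": 0.14,"z": -0.11,"wx": 0.0,"wy": 0.0,"wz": 0.0},
    {"hand": 0.03,"x": -0.06,"y": 0.15,"z": -0.11,"wx": 0.0,"wy": 0.0,"wz": 0.0},
  ],
)

```text
time: 6.22
tool_pos: [0.5137, -0.02, 0.2563]
eef_rot: [3.128, 0.168, 0.004]
wrist_force: [0.3, -1.0, -0.9]
width: 0.351
gripper_force: 0.0
```

```bash
python3 st.py; python3 -c "
from h import *
crop('top',145,125,245,240,5,'open.png')
crop('side',180,160,300,270,6,'open_s.png')"
```

```text
6.2167 [ 0.5137 -0.02    0.2563] [3.128 0.168 0.004] [ 0.3 -1.  -0.9]
carton xy [-0.0626 -0.2604  0.    ]
```

View pics/open.png

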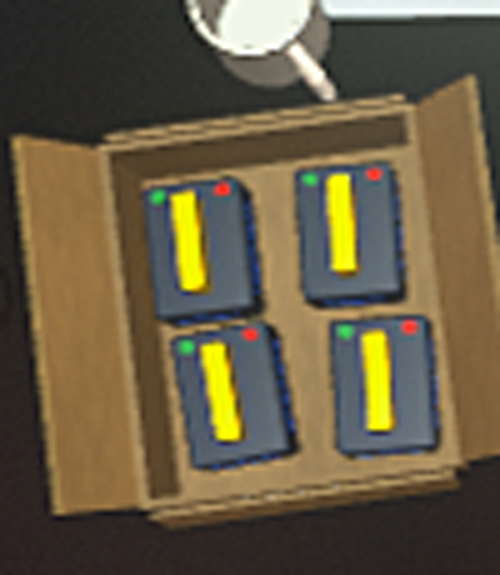

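View pics/open_s.png

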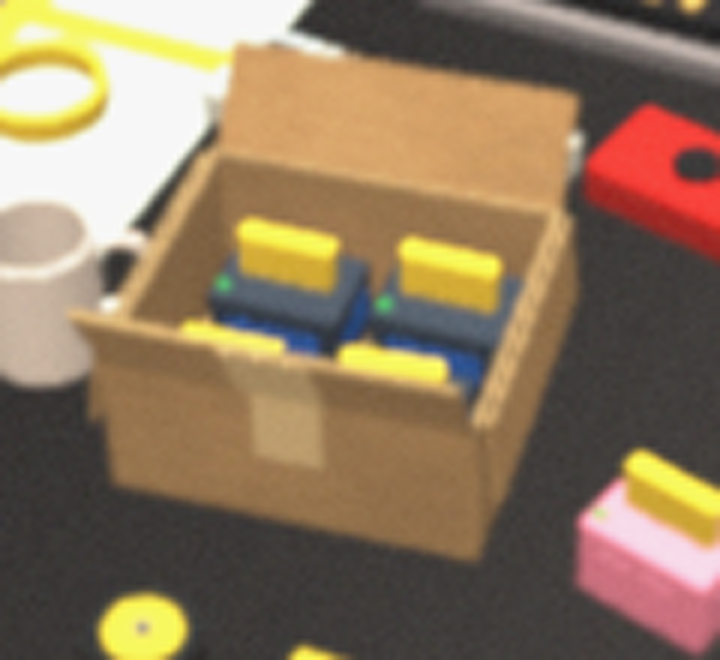

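Both flaps are folded well back. All four packs are visible with their ribs at crop pixels (188,241), (340,222), (222,391) and (377,380). Now I measure the rib poses and flap angles.

```bash
cat > ribs.py <<'E'
from h import *
import sys
def rect(pts):
    (c,s,_)=cv2.minAreaRect(np.float32(pts)); b=cv2.boxPoints(((c),s,_))
    e=max((b[1]-b[0],b[2]-b[1]),key=np.linalg.norm); return np.array(c),np.arctan2(e[1],e[0]),s
def ribs(x0,y0,x1,y1,zb=.005,K=4):
    im=np.mean([cams.grab_frame("top").astype(float) for _ in range(2)],0).astype(np.uint8)[y0:y1,x0:x1]
    im=cv2.resize(im,None,fx=K,fy=K,interpolation=cv2.INTER_CUBIC)
    h=cv2.cvtColor(im,cv2.COLOR_RGB2HSV); m=cv2.inRange(h,(22,150,110),(36,255,255))
    out=[]
    for c in cv2.findContours(m,0,1)[0]:
        if not 20*K*K<cv2.contourArea(c)<400*K*K: continue
        cc,an,s=rect((c.reshape(-1,2)+.5)/K-.5+[x0,y0])
        def f(q):
            u,b,_=rect(proj("top",box(*q,[(i*.03,j*.007,zb+k) for i in(1,-1) for j in(1,-1) for k in(.055,.087)])))
            return np.r_[u-cc,10*np.sin(b-an)]
        g=back("top",cc,zb+.075)[0]
        q=least_squares(f,[g[0],g[1],.1],diff_step=1e-3,x_scale=[.01,.01,.1]).x
        u=rect(proj("top",box(*q,[(i*.03,j*.007,zb+k) for i in(1,-1) for j in(1,-1) for k in(.055,.087)])))[2]
        l=R.from_euler('z',-.125).apply([q[0]-.5433,q[1]-.2462,0])
        print(q.round(4),"carton",l[:2].round(3),"seen",np.round(sorted(s),1),"model",np.round(sorted(u),1),"px",cc.round(1))
        out.append(q)
    return out
if __name__=="__main__": ribs(*map(int,sys.argv[1:5]),float(sys.argv[5]) if len(sys.argv)>5 else .005)
E
python3 ribs.py 165 150 240 225
python3 - <<'E'
from h import *
px=(np.array([(12,135),(55,515),(472,75)],float)+.5)/5-.5+[145,125]
for a in(1.9,2.1,2.3):
    p=back("top",px,.105+.068*np.sin(a)); l=R.from_euler('z',-.125).apply(p-[.5433,.2462,0]); print(a,l[:,1].round(4),round(.095-.068*np.cos(a),4))
E
```

```text
[0.4938 0.2849 0.1834] carton [-0.044  0.045] seen [ 5.7 20.3] model [ 6.3 20.7] px [188.9 202.9]
[0.4995 0.1901 0.0463] carton [-0.05 -0.05] seen [ 5.3 20.1] model [ 5.6 20.5] px [220.1 200.7]
[0.5857 0.3049 0.1185] carton [0.049 0.053] seen [ 5.8 20.4] model [ 6.4 21.2] px [182.5 173. ]
[0.5964 0.2116 0.088 ] carton [ 0.048 -0.041] seen [ 5.4 19.7] model [ 5.6 21.1] px [213.  169.2]
1.9 [ 0.1293  0.129  -0.133 ] 0.117
2.1 [ 0.1308  0.1304 -0.1329] 0.1293
2.3 [ 0.1328  0.1325 -0.1328] 0.1403
```

```bash
python3 - <<'E'
from h import *
for i,(a,b) in enumerate([(-.052,-.0435),(-.052,.0435),(.052,-.0435),(.052,.0435)]): print(i,box(.5424,-.2516,-.0304,[(a,b,0)])[0].round(4))
chain([(.4995,.1901,.256,.046)])
E
```

```text
0 [ 0.4891 -0.2935  0.    ]
1 [ 0.4917 -0.2065  0.    ]
2 [ 0.5931 -0.2967  0.    ]
3 [ 0.5957 -0.2097  0.    ]
(0.4995, 0.1901, 0.256) d [ 0.0084 -0.2042 -0.001 ] w [ 0.004 -0.002  0.066]
```

Emit:
apply_moves(
  deltas=[
    {"hand": 0.035,"x": 0.002,"y": -0.04,"z": 0.0,"wx": 0.004,"wy": -0.002,"wz": 0.066},
    {"hand": 0.035,"x": 0.004,"y": -0.08,"z": 0.0,"wx": 0.004,"wy": -0.002,"wz": 0.066},
    {"hand": 0.035,"x": 0.006,"y": -0.12,"z": 0.0,"wx": 0.004,"wy": -0.002,"wz": 0.066},
    {"hand": 0.035,"x": 0.008,"y": -0.16,"z": 0.0,"wx": 0.004,"wy": -0.002,"wz": 0.066},
    {"hand": 0.035,"x": 0.008,"y": -0.19,"z": 0.0,"wx": 0.004,"wy": -0.002,"wz": 0.066},
    {"hand": 0.035,"x": 0.008,"y": -0.204,"z": 0.0,"wx": 0.004,"wy": -0.002,"wz": 0.066},
    {"hand": 0.035,"x": 0.008,"y": -0.204,"z": 0.0,"wx": 0.004,"wy": -0.002,"wz": 0.066},
    {"hand": 0.035,"x": 0.008,"y": -0.204,"z": 0.0,"wx": 0.004,"wy": -0.002,"wz": 0.066},
  ],
)

```text
time: 7.08
tool_pos: [0.4979, 0.1924, 0.2549]
eef_rot: [3.14, 0.084, -0.001]
wrist_force: [-0.7, -0.4, 0.6]
width: 0.408
gripper_force: 0.0
```

```bash
python3 st.py; python3 -c "
from h import *
chain([(.4995,.1901,.065,.046),(.4995,.1901,.25,.046),(.54,-.05,.25,-.0304),(.5931,-.2967,.25,-.0304),(.5931,-.2967,.086,-.0304)])"
```

```text
7.0833 [0.4979 0.1924 0.2549] [ 3.14e+00  8.40e-02 -1.00e-03] [-0.7 -0.4  0.6]
carton xy [-0.0518 -0.0477  0.    ]
(0.4995, 0.1901, 0.065) d [0.0016 0.0023 0.1899] w [0.    0.    0.007]
(0.4995, 0.1901, 0.25) d [ 0.     0.    -0.185] w [0. 0. 0.]
(0.54, -0.05, 0.25) d [0.0294 0.2417 0.    ] w [0.    0.    0.076]
(0.5931, -0.2967, 0.25) d [0.0606 0.245  0.    ] w [0. 0. 0.]
(0.5931, -0.2967, 0.086) d [0.    0.    0.164] w [0. 0. 0.]
```

Settled within 2 mm; descend, then grip.

Emit:
apply_moves(
  deltas=[
    {"hand": 0.035,"x": 0.002,"y": 0.002,"z": 0.03,"wx": 0.0,"wy": 0.0,"wz": 0.007},
    {"hand": 0.035,"x": 0.002,"y": 0.002,"z": 0.07,"wx": 0.0,"wy": 0.0,"wz": 0.007},
    {"hand": 0.035,"x": 0.002,"y": 0.002,"z": 0.11,"wx": 0.0,"wy": 0.0,"wz": 0.007},
    {"hand": 0.035,"x": 0.002,"y": 0.002,"z": 0.145,"wx": 0.0,"wy": 0.0,"wz": 0.007},
    {"hand": 0.035,"x": 0.002,"y": 0.002,"z": 0.17,"wx": 0.0,"wy": 0.0,"wz": 0.007},
    {"hand": 0.035,"x": 0.002,"y": 0.002,"z": 0.182,"wx": 0.0,"wy": 0.0,"wz": 0.007},
    {"hand": 0.035,"x": 0.002,"y": 0.002,"z": 0.19,"wx": 0.0,"wy": 0.0,"wz": 0.007},
    {"hand": 0.035,"x": 0.002,"y": 0.002,"z": 0.19,"wx": 0.0,"wy": 0.0,"wz": 0.007},
  ],
)

```text
time: 7.75
tool_pos: [0.5012, 0.1907, 0.0651]
eef_rot: [-3.137, -0.065, -0.002]
wrist_force: [-0.8, 6.0, 3.5]
width: 0.411
gripper_force: 0.0
```

Emit:
apply_moves(
  deltas=[
    {"hand": 0.0,"x": 0.0,"y": 0.0,"z": 0.0,"wx": 0.0,"wy": 0.0,"wz": 0.0},
    {"hand": 0.0,"x": 0.0,"y": 0.0,"z": 0.0,"wx": 0.0,"wy": 0.0,"wz": 0.0},
    {"hand": 0.0,"x": 0.0,"y": 0.0,"z": 0.0,"wx": 0.0,"wy": 0.0,"wz": 0.0},
    {"hand": 0.0,"x": 0.0,"y": 0.0,"z": 0.0,"wx": 0.0,"wy": 0.0,"wz": 0.0},
    {"hand": 0.0,"x": 0.0,"y": 0.0,"z": 0.0,"wx": 0.0,"wy": 0.0,"wz": 0.0},
  ],
  force=60,
)

```text
time: 8.17
tool_pos: [0.5015, 0.1873, 0.065]
eef_rot: [3.14, 0.062, 0.001]
wrist_force: [0.4, 2.1, -2.2]
width: 0.146
gripper_force: 62.4
```

Emit:
apply_moves(
  deltas=[
    {"hand": 0.0,"x": 0.0,"y": 0.0,"z": -0.02,"wx": 0.0,"wy": 0.0,"wz": 0.0},
    {"hand": 0.0,"x": 0.0,"y": 0.0,"z": -0.05,"wx": 0.0,"wy": 0.0,"wz": 0.0},
    {"hand": 0.0,"x": 0.0,"y": 0.0,"z": -0.085,"wx": 0.0,"wy": 0.0,"wz": 0.0},
    {"hand": 0.0,"x": 0.0,"y": 0.0,"z": -0.12,"wx": 0.0,"wy": 0.0,"wz": 0.0},
    {"hand": 0.0,"x": 0.0,"y": 0.0,"z": -0.155,"wx": 0.0,"wy": 0.0,"wz": 0.0},
    {"hand": 0.0,"x": 0.0,"y": 0.0,"z": -0.18,"wx": 0.0,"wy": 0.0,"wz": 0.0},
    {"hand": 0.0,"x": 0.0,"y": 0.0,"z": -0.19,"wx": 0.0,"wy": 0.0,"wz": 0.0},
    {"hand": 0.0,"x": 0.0,"y": 0.0,"z": -0.19,"wx": 0.0,"wy": 0.0,"wz": 0.0},
  ],
)

```text
time: 8.83
tool_pos: [0.5026, 0.187, 0.2571]
eef_rot: [3.14, 0.06, 0.007]
wrist_force: [0.0, -0.2, -3.2]
width: 0.156
gripper_force: 62.4
```

Emit:
apply_moves(
  deltas=[
    {"hand": 0.0,"x": 0.005,"y": 0.025,"z": 0.0,"wx": 0.0,"wy": 0.0,"wz": 0.02},
    {"hand": 0.0,"x": 0.01,"y": 0.06,"z": 0.0,"wx": 0.0,"wy": 0.0,"wz": 0.04},
    {"hand": 0.0,"x": 0.015,"y": 0.1,"z": 0.0,"wx": 0.0,"wy": 0.0,"wz": 0.06},
    {"hand": 0.0,"x": 0.022,"y": 0.14,"z": 0.0,"wx": 0.0,"wy": 0.0,"wz": 0.076},
    {"hand": 0.0,"x": 0.03,"y": 0.18,"z": 0.0,"wx": 0.0,"wy": 0.0,"wz": 0.076},
    {"hand": 0.0,"x": 0.035,"y": 0.22,"z": 0.0,"wx": 0.0,"wy": 0.0,"wz": 0.076},
    {"hand": 0.0,"x": 0.043,"y": 0.26,"z": 0.0,"wx": 0.0,"wy": 0.0,"wz": 0.076},
    {"hand": 0.0,"x": 0.05,"y": 0.3,"z": 0.0,"wx": 0.0,"wy": 0.0,"wz": 0.076},
  ],
)

```text
time: 9.5
tool_pos: [0.5611, -0.1128, 0.2517]
eef_rot: [3.14, -0.058, -0.01]
wrist_force: [0.5, 0.9, -3.2]
width: 0.156
gripper_force: 62.3
```

Emit:
apply_moves(
  deltas=[
    {"hand": 0.0,"x": 0.007,"y": 0.04,"z": 0.0,"wx": 0.0,"wy": 0.0,"wz": 0.0},
    {"hand": 0.0,"x": 0.015,"y": 0.08,"z": 0.0,"wx": 0.0,"wy": 0.0,"wz": 0.0},
    {"hand": 0.0,"x": 0.022,"y": 0.12,"z": 0.0,"wx": 0.0,"wy": 0.0,"wz": 0.0},
    {"hand": 0.0,"x": 0.03,"y": 0.15,"z": 0.0,"wx": 0.0,"wy": 0.0,"wz": 0.0},
    {"hand": 0.0,"x": 0.035,"y": 0.175,"z": 0.0,"wx": 0.0,"wy": 0.0,"wz": 0.0},
    {"hand": 0.0,"x": 0.038,"y": 0.185,"z": 0.0,"wx": 0.0,"wy": 0.0,"wz": 0.0},
    {"hand": 0.0,"x": 0.038,"y": 0.185,"z": 0.0,"wx": 0.0,"wy": 0.0,"wz": 0.0},
    {"hand": 0.0,"x": 0.038,"y": 0.185,"z": 0.0,"wx": 0.0,"wy": 0.0,"wz": 0.0},
  ],
)

```text
time: 10.17
tool_pos: [0.5928, -0.2963, 0.2518]
eef_rot: [-3.139, 0.059, 0.009]
wrist_force: [0.2, 1.5, -2.7]
width: 0.151
gripper_force: 62.2
```

```bash
python3 st.py; python3 -c "
from h import *
crop('top',150,120,400,235,3.2,'carry.png')
chain([(.5931,-.2967,.086,-.0304)])"; python3 ribs.py 165 150 240 225
```

```text
10.1667 [ 0.5928 -0.2963  0.2518] [-3.139  0.059  0.009] [ 0.2  1.5 -2.7]
carton xy [-0.0186 -0.5445  0.    ]
(0.5931, -0.2967, 0.086) d [0.0003 0.0026 0.1668] w [-0.003  0.004 -0.005]
[0.4938 0.2849 0.1834] carton [-0.044  0.045] seen [ 5.7 20.3] model [ 6.3 20.7] px [188.9 202.9]
[0.5857 0.3049 0.1154] carton [0.049 0.053] seen [ 5.8 20.4] model [ 6.4 21.2] px [182.5 173. ]
[0.5964 0.2116 0.086 ] carton [ 0.048 -0.041] seen [ 5.3 19.7] model [ 5.6 21.1] px [213.  169.2]
```

View pics/carry.png

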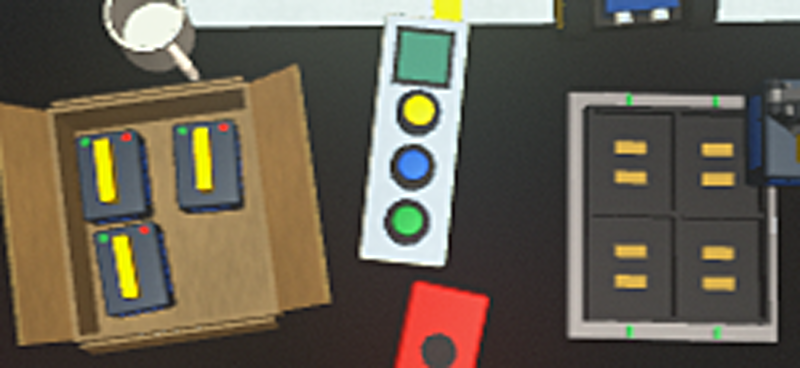

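The first pack is held over bay 2 at crop (775,140), and the other three packs haven't moved. Lowering.

Emit:
apply_moves(
  deltas=[
    {"hand": 0.0,"x": 0.0,"y": 0.002,"z": 0.03,"wx": 0.0,"wy": 0.004,"wz": -0.005},
    {"hand": 0.0,"x": 0.0,"y": 0.002,"z": 0.065,"wx": 0.0,"wy": 0.004,"wz": -0.005},
    {"hand": 0.0,"x": 0.0,"y": 0.002,"z": 0.1,"wx": 0.0,"wy": 0.004,"wz": -0.005},
    {"hand": 0.0,"x": 0.0,"y": 0.002,"z": 0.13,"wx": 0.0,"wy": 0.004,"wz": -0.005},
    {"hand": 0.0,"x": 0.0,"y": 0.002,"z": 0.148,"wx": 0.0,"wy": 0.004,"wz": -0.005},
    {"hand": 0.0,"x": 0.0,"y": 0.002,"z": 0.158,"wx": 0.0,"wy": 0.004,"wz": -0.005},
    {"hand": 0.0,"x": 0.0,"y": 0.002,"z": 0.164,"wx": 0.0,"wy": 0.004,"wz": -0.005},
    {"hand": 0.0,"x": 0.0,"y": 0.002,"z": 0.166,"wx": 0.0,"wy": 0.004,"wz": -0.005},
  ],
)

```text
time: 10.98
tool_pos: [0.5947, -0.2976, 0.0895]
eef_rot: [3.141, -0.047, 0.007]
wrist_force: [0.7, -0.6, -3.4]
width: 0.157
gripper_force: 62.1
```

Emit:
apply_moves(
  deltas=[
    {"hand": 0.0,"x": 0.0,"y": 0.0,"z": 0.0015,"wx": 0.0,"wy": 0.0,"wz": 0.0},
    {"hand": 0.0,"x": 0.0,"y": 0.0,"z": 0.003,"wx": 0.0,"wy": 0.0,"wz": 0.0},
    {"hand": 0.0,"x": 0.0,"y": 0.0,"z": 0.003,"wx": 0.0,"wy": 0.0,"wz": 0.0},
    {"hand": 0.0,"x": 0.0,"y": 0.0,"z": 0.003,"wx": 0.0,"wy": 0.0,"wz": 0.0},
  ],
)

```text
time: 11.32
tool_pos: [0.5951, -0.2988, 0.0877]
eef_rot: [3.139, -0.049, 0.01]
wrist_force: [0.8, -0.2, -2.5]
width: 0.152
gripper_force: 62.1
```

Emit:
apply_moves(
  deltas=[
    {"hand": 0.04,"x": 0.0,"y": 0.0,"z": 0.0,"wx": 0.0,"wy": 0.0,"wz": 0.0},
    {"hand": 0.04,"x": 0.0,"y": 0.0,"z": 0.0,"wx": 0.0,"wy": 0.0,"wz": 0.0},
    {"hand": 0.04,"x": 0.0,"y": 0.0,"z": 0.0,"wx": 0.0,"wy": 0.0,"wz": 0.0},
    {"hand": 0.04,"x": 0.0,"y": 0.0,"z": -0.03,"wx": 0.0,"wy": 0.0,"wz": 0.0},
    {"hand": 0.04,"x": 0.0,"y": 0.0,"z": -0.07,"wx": 0.0,"wy": 0.0,"wz": 0.0},
    {"hand": 0.04,"x": 0.0,"y": 0.0,"z": -0.11,"wx": 0.0,"wy": 0.0,"wz": 0.0},
    {"hand": 0.04,"x": 0.0,"y": 0.0,"z": -0.15,"wx": 0.0,"wy": 0.0,"wz": 0.0},
    {"hand": 0.04,"x": 0.0,"y": 0.0,"z": -0.17,"wx": 0.0,"wy": 0.0,"wz": 0.0},
  ],
)

```text
time: 11.98
tool_pos: [0.5959, -0.2991, 0.2638]
eef_rot: [3.136, -0.049, 0.022]
wrist_force: [1.2, -0.4, 0.2]
width: 0.469
gripper_force: 0.0
```

Emit:
apply_moves(
  deltas=[
    {"hand": 0.035,"x": -0.001,"y": -0.03,"z": 0.0,"wx": 0.0,"wy": 0.0,"wz": -0.03},
    {"hand": 0.035,"x": -0.002,"y": -0.07,"z": 0.0,"wx": 0.0,"wy": 0.0,"wz": -0.06},
    {"hand": 0.035,"x": -0.003,"y": -0.11,"z": 0.0,"wx": 0.0,"wy": 0.0,"wz": -0.09},
    {"hand": 0.035,"x": -0.004,"y": -0.15,"z": 0.0,"wx": 0.0,"wy": 0.0,"wz": -0.117},
    {"hand": 0.035,"x": -0.005,"y": -0.19,"z": 0.0,"wx": 0.0,"wy": 0.0,"wz": -0.117},
    {"hand": 0.035,"x": -0.006,"y": -0.23,"z": 0.0,"wx": 0.0,"wy": 0.0,"wz": -0.117},
    {"hand": 0.035,"x": -0.007,"y": -0.27,"z": 0.0,"wx": 0.0,"wy": 0.0,"wz": -0.117},
    {"hand": 0.035,"x": -0.008,"y": -0.31,"z": 0.0,"wx": 0.0,"wy": 0.0,"wz": -0.117},
  ],
)

```text
time: 12.65
tool_pos: [0.5953, 0.0136, 0.2571]
eef_rot: [3.137, 0.134, 0.009]
wrist_force: [0.6, 0.3, 0.5]
width: 0.412
gripper_force: 0.0
```

```bash
python3 st.py; python3 ribs.py 300 140 400 225 .026; python3 ribs.py 165 150 240 225; python3 -c "
from h import *
chain([(.5964,.2116,.255,.087)])"
```

```text
12.65 [0.5953 0.0136 0.2571] [3.137 0.134 0.009] [0.6 0.3 0.5]
carton xy [ 0.0226 -0.2373  0.    ]
[ 0.5942 -0.3051 -0.0441] carton [-0.018 -0.553] seen [ 5.2 19.5] model [ 8.2 21.5] px [383.8 166.9]
[0.4938 0.2849 0.1834] carton [-0.044  0.045] seen [ 5.7 20.3] model [ 6.3 20.7] px [188.9 202.9]
[0.5858 0.305  0.1185] carton [0.049 0.053] seen [ 5.7 20.4] model [ 6.4 21.2] px [182.5 173. ]
[0.5964 0.2116 0.088 ] carton [ 0.048 -0.041] seen [ 5.4 19.7] model [ 5.6 21.1] px [213.  169.2]
(0.5964, 0.2116, 0.255) d [ 0.0187 -0.1968  0.0018] w [ 0.001 -0.006  0.003]
```

Emit:
apply_moves(
  deltas=[
    {"hand": 0.035,"x": 0.004,"y": -0.04,"z": 0.0,"wx": 0.0,"wy": -0.006,"wz": 0.003},
    {"hand": 0.035,"x": 0.008,"y": -0.08,"z": 0.0,"wx": 0.0,"wy": -0.006,"wz": 0.003},
    {"hand": 0.035,"x": 0.012,"y": -0.12,"z": 0.0,"wx": 0.0,"wy": -0.006,"wz": 0.003},
    {"hand": 0.035,"x": 0.016,"y": -0.16,"z": 0.0,"wx": 0.0,"wy": -0.006,"wz": 0.003},
    {"hand": 0.035,"x": 0.019,"y": -0.185,"z": 0.0,"wx": 0.0,"wy": -0.006,"wz": 0.003},
    {"hand": 0.035,"x": 0.019,"y": -0.197,"z": 0.0,"wx": 0.0,"wy": -0.006,"wz": 0.003},
    {"hand": 0.035,"x": 0.019,"y": -0.197,"z": 0.0,"wx": 0.0,"wy": -0.006,"wz": 0.003},
    {"hand": 0.035,"x": 0.019,"y": -0.197,"z": 0.0,"wx": 0.0,"wy": -0.006,"wz": 0.003},
  ],
)

```text
time: 13.52
tool_pos: [0.5983, 0.207, 0.2559]
eef_rot: [3.135, 0.126, -0.002]
wrist_force: [0.7, -1.7, -0.5]
width: 0.413
gripper_force: 0.0
```

```bash
python3 st.py; python3 -c "
from h import *
chain([(.5964,.2116,.065,.087)])"
```

```text
13.5167 [0.5983 0.207  0.2559] [ 3.135e+00  1.260e-01 -2.000e-03] [ 0.7 -1.7 -0.5]
carton xy [ 0.0497 -0.0458  0.    ]
(0.5964, 0.2116, 0.065) d [-0.0013 -0.0055  0.1909] w [ 0.004  0.002 -0.007]
```

Emit:
apply_moves(
  deltas=[
    {"hand": 0.035,"x": -0.001,"y": -0.005,"z": 0.03,"wx": 0.004,"wy": 0.002,"wz": -0.007},
    {"hand": 0.035,"x": -0.001,"y": -0.005,"z": 0.07,"wx": 0.004,"wy": 0.002,"wz": -0.007},
    {"hand": 0.035,"x": -0.001,"y": -0.005,"z": 0.11,"wx": 0.004,"wy": 0.002,"wz": -0.007},
    {"hand": 0.035,"x": -0.001,"y": -0.005,"z": 0.145,"wx": 0.004,"wy": 0.002,"wz": -0.007},
    {"hand": 0.035,"x": -0.001,"y": -0.005,"z": 0.17,"wx": 0.004,"wy": 0.002,"wz": -0.007},
    {"hand": 0.035,"x": -0.001,"y": -0.005,"z": 0.182,"wx": 0.004,"wy": 0.002,"wz": -0.007},
    {"hand": 0.035,"x": -0.001,"y": -0.005,"z": 0.19,"wx": 0.004,"wy": 0.002,"wz": -0.007},
    {"hand": 0.035,"x": -0.001,"y": -0.005,"z": 0.19,"wx": 0.004,"wy": 0.002,"wz": -0.007},
  ],
)

```text
time: 14.18
tool_pos: [0.5961, 0.2114, 0.0651]
eef_rot: [-3.138, -0.136, 0.002]
wrist_force: [0.1, -1.2, -0.3]
width: 0.41
gripper_force: 0.0
```

Emit:
apply_moves(
  deltas=[
    {"hand": 0.0,"x": 0.0,"y": 0.0,"z": 0.0,"wx": 0.0,"wy": 0.0,"wz": 0.0},
    {"hand": 0.0,"x": 0.0,"y": 0.0,"z": 0.0,"wx": 0.0,"wy": 0.0,"wz": 0.0},
    {"hand": 0.0,"x": 0.0,"y": 0.0,"z": 0.0,"wx": 0.0,"wy": 0.0,"wz": 0.0},
    {"hand": 0.0,"x": 0.0,"y": 0.0,"z": 0.0,"wx": 0.0,"wy": 0.0,"wz": 0.0},
    {"hand": 0.0,"x": 0.0,"y": 0.0,"z": 0.0,"wx": 0.0,"wy": 0.0,"wz": 0.0},
  ],
)

```text
time: 14.6
tool_pos: [0.5976, 0.2144, 0.0683]
eef_rot: [-3.135, -0.14, -0.007]
wrist_force: [0.4, -0.9, 5.9]
width: 0.147
gripper_force: 63.8
```

Emit:
apply_moves(
  deltas=[
    {"hand": 0.0,"x": 0.0,"y": 0.0,"z": -0.02,"wx": 0.0,"wy": 0.0,"wz": 0.0},
    {"hand": 0.0,"x": 0.0,"y": 0.0,"z": -0.05,"wx": 0.0,"wy": 0.0,"wz": 0.0},
    {"hand": 0.0,"x": 0.0,"y": 0.0,"z": -0.085,"wx": 0.0,"wy": 0.0,"wz": 0.0},
    {"hand": 0.0,"x": 0.0,"y": 0.0,"z": -0.12,"wx": 0.0,"wy": 0.0,"wz": 0.0},
    {"hand": 0.0,"x": 0.0,"y": 0.0,"z": -0.155,"wx": 0.0,"wy": 0.0,"wz": 0.0},
    {"hand": 0.0,"x": 0.0,"y": 0.0,"z": -0.18,"wx": 0.0,"wy": 0.0,"wz": 0.0},
    {"hand": 0.0,"x": 0.0,"y": 0.0,"z": -0.19,"wx": 0.0,"wy": 0.0,"wz": 0.0},
    {"hand": 0.0,"x": 0.0,"y": 0.0,"z": -0.19,"wx": 0.0,"wy": 0.0,"wz": 0.0},
  ],
)

```text
time: 15.27
tool_pos: [0.5965, 0.2149, 0.2585]
eef_rot: [-3.134, -0.142, -0.007]
wrist_force: [0.3, 1.3, -2.8]
width: 0.152
gripper_force: 62.5
```

```bash
python3 st.py; python3 -c "
from h import *
chain([(.597,-.08,.255,-.03),(.5957,-.2097,.255,-.03)])"
```

```text
15.2667 [0.5965 0.2149 0.2585] [-3.134 -0.142 -0.007] [ 0.3  1.3 -2.8]
carton xy [ 0.0489 -0.0376  0.    ]
(0.597, -0.08, 0.255) d [-0.0262  0.2938  0.0021] w [-0.005 -0.005  0.12 ]
(0.5957, -0.2097, 0.255) d [0.0026 0.1297 0.    ] w [0. 0. 0.]
```

Emit:
apply_moves(
  deltas=[
    {"hand": 0.0,"x": -0.003,"y": 0.025,"z": 0.0,"wx": 0.0,"wy": -0.005,"wz": 0.03},
    {"hand": 0.0,"x": -0.006,"y": 0.06,"z": 0.0,"wx": 0.0,"wy": -0.005,"wz": 0.06},
    {"hand": 0.0,"x": -0.01,"y": 0.1,"z": 0.0,"wx": 0.0,"wy": -0.005,"wz": 0.09},
    {"hand": 0.0,"x": -0.013,"y": 0.14,"z": 0.0,"wx": 0.0,"wy": -0.005,"wz": 0.12},
    {"hand": 0.0,"x": -0.016,"y": 0.18,"z": 0.0,"wx": 0.0,"wy": -0.005,"wz": 0.12},
    {"hand": 0.0,"x": -0.02,"y": 0.22,"z": 0.0,"wx": 0.0,"wy": -0.005,"wz": 0.12},
    {"hand": 0.0,"x": -0.023,"y": 0.26,"z": 0.0,"wx": 0.0,"wy": -0.005,"wz": 0.12},
    {"hand": 0.0,"x": -0.026,"y": 0.294,"z": 0.0,"wx": 0.0,"wy": -0.005,"wz": 0.12},
  ],
)

```text
time: 15.93
tool_pos: [0.594, -0.0853, 0.2514]
eef_rot: [-3.14, 0.051, 0.018]
wrist_force: [0.5, -1.1, -3.0]
width: 0.147
gripper_force: 62.4
```

Emit:
apply_moves(
  deltas=[
    {"hand": 0.0,"x": 0.001,"y": 0.035,"z": 0.0,"wx": 0.0,"wy": 0.0,"wz": 0.0},
    {"hand": 0.0,"x": 0.002,"y": 0.07,"z": 0.0,"wx": 0.0,"wy": 0.0,"wz": 0.0},
    {"hand": 0.0,"x": 0.003,"y": 0.1,"z": 0.0,"wx": 0.0,"wy": 0.0,"wz": 0.0},
    {"hand": 0.0,"x": 0.003,"y": 0.12,"z": 0.0,"wx": 0.0,"wy": 0.0,"wz": 0.0},
    {"hand": 0.0,"x": 0.003,"y": 0.13,"z": 0.0,"wx": 0.0,"wy": 0.0,"wz": 0.0},
    {"hand": 0.0,"x": 0.003,"y": 0.13,"z": 0.0,"wx": 0.0,"wy": 0.0,"wz": 0.0},
    {"hand": 0.0,"x": 0.003,"y": 0.13,"z": 0.0,"wx": 0.0,"wy": 0.0,"wz": 0.0},
  ],
)

```text
time: 16.52
tool_pos: [0.5946, -0.2097, 0.2528]
eef_rot: [-3.136, 0.046, 0.013]
wrist_force: [0.1, 2.0, -3.5]
width: 0.149
gripper_force: 62.4
```

```bash
python3 st.py; python3 -c "
from h import *
crop('top',300,130,400,230,5,'carry2.png')
chain([(.5957,-.2097,.088,-.03)])"
```

```text
16.5167 [ 0.5946 -0.2097  0.2528] [-3.136  0.046  0.013] [ 0.1  2.  -3.5]
carton xy [-0.0059 -0.4588  0.    ]
(0.5957, -0.2097, 0.088) d [0.0017 0.0025 0.1655] w [-0.006  0.007  0.003]
```

View pics/carry2.png

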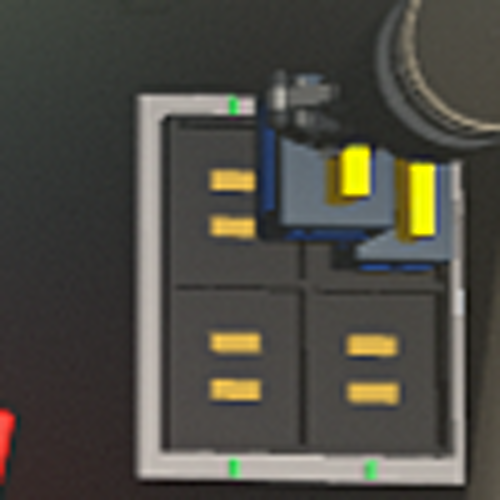

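The docked pack sits inside bay 2 at crop (410,205). The held pack is over bay 3, and appears shifted only by parallax. Lowering and releasing.

Emit:
apply_moves(
  deltas=[
    {"hand": 0.0,"x": 0.002,"y": 0.002,"z": 0.03,"wx": -0.003,"wy": 0.006,"wz": 0.003},
    {"hand": 0.0,"x": 0.002,"y": 0.002,"z": 0.065,"wx": -0.003,"wy": 0.006,"wz": 0.003},
    {"hand": 0.0,"x": 0.002,"y": 0.002,"z": 0.1,"wx": -0.003,"wy": 0.006,"wz": 0.003},
    {"hand": 0.0,"x": 0.002,"y": 0.002,"z": 0.13,"wx": -0.003,"wy": 0.006,"wz": 0.003},
    {"hand": 0.0,"x": 0.002,"y": 0.002,"z": 0.148,"wx": -0.003,"wy": 0.006,"wz": 0.003},
    {"hand": 0.0,"x": 0.002,"y": 0.002,"z": 0.158,"wx": -0.003,"wy": 0.006,"wz": 0.003},
    {"hand": 0.0,"x": 0.002,"y": 0.002,"z": 0.163,"wx": -0.003,"wy": 0.006,"wz": 0.003},
    {"hand": 0.0,"x": 0.002,"y": 0.002,"z": 0.165,"wx": -0.003,"wy": 0.006,"wz": 0.003},
  ],
)

```text
time: 17.23
tool_pos: [0.5969, -0.2112, 0.0899]
eef_rot: [-3.141, 0.048, -0.002]
wrist_force: [-0.2, 0.7, -3.3]
width: 0.147
gripper_force: 62.3
```

Emit:
apply_moves(
  deltas=[
    {"hand": 0.0,"x": 0.0,"y": 0.0,"z": 0.001,"wx": 0.0,"wy": 0.0,"wz": 0.0},
    {"hand": 0.0,"x": 0.0,"y": 0.0,"z": 0.001,"wx": 0.0,"wy": 0.0,"wz": 0.0},
  ],
)

```text
time: 17.4
tool_pos: [0.5977, -0.2129, 0.0905]
eef_rot: [3.14, -0.051, 0.006]
wrist_force: [0.4, -0.4, -3.1]
width: 0.149
gripper_force: 62.3
```

Emit:
apply_moves(
  deltas=[
    {"hand": 0.0,"x": 0.0,"y": -0.001,"z": 0.002,"wx": 0.0,"wy": 0.0,"wz": 0.0},
    {"hand": 0.0,"x": 0.0,"y": -0.001,"z": 0.004,"wx": 0.0,"wy": 0.0,"wz": 0.0},
    {"hand": 0.0,"x": 0.0,"y": -0.001,"z": 0.004,"wx": 0.0,"wy": 0.0,"wz": 0.0},
    {"hand": 0.0,"x": 0.0,"y": -0.001,"z": 0.004,"wx": 0.0,"wy": 0.0,"wz": 0.0},
  ],
)

```text
time: 17.73
tool_pos: [0.598, -0.2132, 0.0894]
eef_rot: [3.138, -0.053, 0.009]
wrist_force: [-3.4, 0.6, 7.9]
width: 0.152
gripper_force: 64.1
```

Emit:
apply_moves(
  deltas=[
    {"hand": 0.04,"x": 0.0,"y": 0.0,"z": 0.0,"wx": 0.0,"wy": 0.0,"wz": 0.0},
    {"hand": 0.04,"x": 0.0,"y": 0.0,"z": 0.0,"wx": 0.0,"wy": 0.0,"wz": 0.0},
    {"hand": 0.04,"x": 0.0,"y": 0.0,"z": 0.0,"wx": 0.0,"wy": 0.0,"wz": 0.0},
    {"hand": 0.04,"x": 0.0,"y": 0.0,"z": -0.03,"wx": 0.0,"wy": 0.0,"wz": 0.0},
    {"hand": 0.04,"x": 0.0,"y": 0.0,"z": -0.07,"wx": 0.0,"wy": 0.0,"wz": 0.0},
    {"hand": 0.04,"x": 0.0,"y": 0.0,"z": -0.11,"wx": 0.0,"wy": 0.0,"wz": 0.0},
    {"hand": 0.04,"x": 0.0,"y": 0.0,"z": -0.15,"wx": 0.0,"wy": 0.0,"wz": 0.0},
    {"hand": 0.04,"x": 0.0,"y": 0.0,"z": -0.17,"wx": 0.0,"wy": 0.0,"wz": 0.0},
  ],
)

```text
time: 18.4
tool_pos: [0.5985, -0.2122, 0.2612]
eef_rot: [3.138, -0.052, 0.016]
wrist_force: [0.6, 0.3, 1.5]
width: 0.47
gripper_force: 0.0
```

Emit:
apply_moves(
  deltas=[
    {"hand": 0.035,"x": -0.007,"y": -0.03,"z": 0.0,"wx": 0.0,"wy": 0.0,"wz": -0.03},
    {"hand": 0.035,"x": -0.017,"y": -0.07,"z": 0.0,"wx": 0.0,"wy": 0.0,"wz": -0.06},
    {"hand": 0.035,"x": -0.027,"y": -0.11,"z": 0.0,"wx": 0.0,"wy": 0.0,"wz": -0.09},
    {"hand": 0.035,"x": -0.037,"y": -0.148,"z": 0.0,"wx": 0.0,"wy": 0.0,"wz": -0.12},
    {"hand": 0.035,"x": -0.046,"y": -0.186,"z": 0.0,"wx": 0.0,"wy": 0.0,"wz": -0.15},
    {"hand": 0.035,"x": -0.055,"y": -0.224,"z": 0.0,"wx": 0.0,"wy": 0.0,"wz": -0.18},
    {"hand": 0.035,"x": -0.065,"y": -0.262,"z": 0.0,"wx": 0.0,"wy": 0.0,"wz": -0.213},
    {"hand": 0.035,"x": -0.075,"y": -0.3,"z": 0.0,"wx": 0.0,"wy": 0.0,"wz": -0.213},
  ],
)

```text
time: 19.07
tool_pos: [0.5306, 0.0922, 0.2548]
eef_rot: [3.128, 0.284, 0.003]
wrist_force: [0.2, -0.1, -0.1]
width: 0.406
gripper_force: 0.0
```

```bash
python3 st.py; python3 ribs.py 300 140 400 225 .026; python3 ribs.py 165 150 240 225; python3 -c "
from h import *
chain([(.4938,.2849,.255,.183)])"
```

```text
19.0667 [0.5306 0.0922 0.2548] [3.128e+00 2.840e-01 3.000e-03] [ 0.2 -0.1 -0.1]
carton xy [-0.0318 -0.1512  0.    ]
[ 0.5942 -0.3051 -0.0441] carton [-0.018 -0.553] seen [ 5.2 19.5] model [ 8.2 21.5] px [383.8 166.9]
[ 0.5959 -0.218  -0.0367] carton [-0.006 -0.467] seen [ 5. 20.] model [ 7.4 21.5] px [354.9 166.6]
[0.4938 0.285  0.1834] carton [-0.044  0.045] seen [ 5.6 20.3] model [ 6.3 20.7] px [188.9 202.9]
[0.5857 0.3049 0.1154] carton [0.049 0.053] seen [ 5.7 20.4] model [ 6.4 21.2] px [182.6 173. ]
(0.4938, 0.2849, 0.255) d [-0.0011 -0.1962 -0.0003] w [ 0.001 -0.001  0.001]
```

Emit:
apply_moves(
  deltas=[
    {"hand": 0.035,"x": 0.0,"y": -0.04,"z": 0.0,"wx": 0.0,"wy": 0.0,"wz": 0.0},
    {"hand": 0.035,"x": 0.0,"y": -0.08,"z": 0.0,"wx": 0.0,"wy": 0.0,"wz": 0.0},
    {"hand": 0.035,"x": 0.0,"y": -0.12,"z": 0.0,"wx": 0.0,"wy": 0.0,"wz": 0.0},
    {"hand": 0.035,"x": -0.001,"y": -0.16,"z": 0.0,"wx": 0.0,"wy": 0.0,"wz": 0.0},
    {"hand": 0.035,"x": -0.001,"y": -0.185,"z": 0.0,"wx": 0.0,"wy": 0.0,"wz": 0.0},
    {"hand": 0.035,"x": -0.001,"y": -0.196,"z": 0.0,"wx": 0.0,"wy": 0.0,"wz": 0.0},
    {"hand": 0.035,"x": -0.001,"y": -0.196,"z": 0.0,"wx": 0.0,"wy": 0.0,"wz": 0.0},
    {"hand": 0.035,"x": -0.001,"y": -0.196,"z": 0.0,"wx": 0.0,"wy": 0.0,"wz": 0.0},
  ],
)

```text
time: 19.93
tool_pos: [0.4965, 0.2807, 0.254]
eef_rot: [3.126, 0.278, 0.001]
wrist_force: [1.0, 0.3, -0.1]
width: 0.408
gripper_force: 0.0
```

```bash
python3 st.py; python3 -c "
from h import *
chain([(.4938,.2849,.066,.183)])"
```

```text
19.9333 [0.4965 0.2807 0.254 ] [3.126e+00 2.780e-01 1.000e-03] [ 1.   0.3 -0.1]
carton xy [-0.0421  0.0401  0.    ]
(0.4938, 0.2849, 0.066) d [-0.002  -0.0052  0.188 ] w [ 0.003 -0.001 -0.006]
```

Emit:
apply_moves(
  deltas=[
    {"hand": 0.035,"x": -0.002,"y": -0.004,"z": 0.03,"wx": 0.003,"wy": 0.0,"wz": -0.006},
    {"hand": 0.035,"x": -0.002,"y": -0.004,"z": 0.07,"wx": 0.003,"wy": 0.0,"wz": -0.006},
    {"hand": 0.035,"x": -0.002,"y": -0.004,"z": 0.11,"wx": 0.003,"wy": 0.0,"wz": -0.006},
    {"hand": 0.035,"x": -0.002,"y": -0.004,"z": 0.145,"wx": 0.003,"wy": 0.0,"wz": -0.006},
    {"hand": 0.035,"x": -0.002,"y": -0.004,"z": 0.17,"wx": 0.003,"wy": 0.0,"wz": -0.006},
    {"hand": 0.035,"x": -0.002,"y": -0.004,"z": 0.182,"wx": 0.003,"wy": 0.0,"wz": -0.006},
    {"hand": 0.035,"x": -0.002,"y": -0.004,"z": 0.187,"wx": 0.003,"wy": 0.0,"wz": -0.006},
    {"hand": 0.035,"x": -0.002,"y": -0.004,"z": 0.187,"wx": 0.003,"wy": 0.0,"wz": -0.006},
  ],
)

```text
time: 20.6
tool_pos: [0.4937, 0.2842, 0.067]
eef_rot: [-3.128, -0.286, 0.0]
wrist_force: [-0.3, 0.3, 0.8]
width: 0.411
gripper_force: 0.0
```

Emit:
apply_moves(
  deltas=[
    {"hand": 0.0,"x": 0.0,"y": 0.0,"z": 0.0,"wx": 0.0,"wy": 0.0,"wz": 0.0},
    {"hand": 0.0,"x": 0.0,"y": 0.0,"z": 0.0,"wx": 0.0,"wy": 0.0,"wz": 0.0},
    {"hand": 0.0,"x": 0.0,"y": 0.0,"z": 0.0,"wx": 0.0,"wy": 0.0,"wz": 0.0},
    {"hand": 0.0,"x": 0.0,"y": 0.0,"z": 0.0,"wx": 0.0,"wy": 0.0,"wz": 0.0},
    {"hand": 0.0,"x": 0.0,"y": 0.0,"z": 0.0,"wx": 0.0,"wy": 0.0,"wz": 0.0},
  ],
)

```text
time: 21.02
tool_pos: [0.4946, 0.287, 0.0697]
eef_rot: [-3.125, -0.291, -0.008]
wrist_force: [0.2, -1.1, 5.5]
width: 0.148
gripper_force: 60.6
```

Emit:
apply_moves(
  deltas=[
    {"hand": 0.0,"x": 0.0,"y": 0.0,"z": -0.02,"wx": 0.0,"wy": 0.0,"wz": 0.0},
    {"hand": 0.0,"x": 0.0,"y": 0.0,"z": -0.05,"wx": 0.0,"wy": 0.0,"wz": 0.0},
    {"hand": 0.0,"x": 0.0,"y": 0.0,"z": -0.085,"wx": 0.0,"wy": 0.0,"wz": 0.0},
    {"hand": 0.0,"x": 0.0,"y": 0.0,"z": -0.12,"wx": 0.0,"wy": 0.0,"wz": 0.0},
    {"hand": 0.0,"x": 0.0,"y": 0.0,"z": -0.155,"wx": 0.0,"wy": 0.0,"wz": 0.0},
    {"hand": 0.0,"x": 0.0,"y": 0.0,"z": -0.18,"wx": 0.0,"wy": 0.0,"wz": 0.0},
    {"hand": 0.0,"x": 0.0,"y": 0.0,"z": -0.19,"wx": 0.0,"wy": 0.0,"wz": 0.0},
    {"hand": 0.0,"x": 0.0,"y": 0.0,"z": -0.19,"wx": 0.0,"wy": 0.0,"wz": 0.0},
  ],
)

```text
time: 21.68
tool_pos: [0.4933, 0.2872, 0.2598]
eef_rot: [-3.124, -0.292, -0.008]
wrist_force: [0.6, 0.5, -3.6]
width: 0.148
gripper_force: 59.4
```

```bash
python3 st.py; python3 -c "
from h import *
chain([(.51,-.03,.255,-.03),(.4917,-.2065,.255,-.03)])"
```

```text
21.6833 [0.4933 0.2872 0.2598] [-3.124 -0.292 -0.008] [ 0.6  0.5 -3.6]
carton xy [-0.0445  0.047   0.    ]
(0.51, -0.03, 0.255) d [-0.0424  0.3149  0.0033] w [-0.005 -0.005  0.216]
(0.4917, -0.2065, 0.255) d [-0.013  0.177  0.   ] w [0. 0. 0.]
```

Emit:
apply_moves(
  deltas=[
    {"hand": 0.0,"x": -0.003,"y": 0.025,"z": 0.0,"wx": 0.0,"wy": -0.005,"wz": 0.03},
    {"hand": 0.0,"x": -0.008,"y": 0.06,"z": 0.0,"wx": 0.0,"wy": -0.005,"wz": 0.06},
    {"hand": 0.0,"x": -0.013,"y": 0.1,"z": 0.0,"wx": 0.0,"wy": -0.005,"wz": 0.09},
    {"hand": 0.0,"x": -0.019,"y": 0.14,"z": 0.0,"wx": 0.0,"wy": -0.005,"wz": 0.12},
    {"hand": 0.0,"x": -0.025,"y": 0.18,"z": 0.0,"wx": 0.0,"wy": -0.005,"wz": 0.15},
    {"hand": 0.0,"x": -0.03,"y": 0.22,"z": 0.0,"wx": 0.0,"wy": -0.005,"wz": 0.18},
    {"hand": 0.0,"x": -0.036,"y": 0.26,"z": 0.0,"wx": 0.0,"wy": -0.005,"wz": 0.21},
    {"hand": 0.0,"x": -0.041,"y": 0.3,"z": 0.0,"wx": 0.0,"wy": -0.005,"wz": 0.216},
  ],
)

```text
time: 22.35
tool_pos: [0.5054, -0.0185, 0.2536]
eef_rot: [-3.139, 0.049, 0.017]
wrist_force: [0.7, 0.2, -3.4]
width: 0.149
gripper_force: 59.4
```

Emit:
apply_moves(
  deltas=[
    {"hand": 0.0,"x": -0.003,"y": 0.04,"z": 0.0,"wx": 0.0,"wy": 0.0,"wz": 0.0},
    {"hand": 0.0,"x": -0.006,"y": 0.08,"z": 0.0,"wx": 0.0,"wy": 0.0,"wz": 0.0},
    {"hand": 0.0,"x": -0.009,"y": 0.12,"z": 0.0,"wx": 0.0,"wy": 0.0,"wz": 0.0},
    {"hand": 0.0,"x": -0.012,"y": 0.155,"z": 0.0,"wx": 0.0,"wy": 0.0,"wz": 0.0},
    {"hand": 0.0,"x": -0.013,"y": 0.18,"z": 0.0,"wx": 0.0,"wy": 0.0,"wz": 0.0},
    {"hand": 0.0,"x": -0.014,"y": 0.19,"z": 0.0,"wx": 0.0,"wy": 0.0,"wz": 0.0},
    {"hand": 0.0,"x": -0.014,"y": 0.19,"z": 0.0,"wx": 0.0,"wy": 0.0,"wz": 0.0},
    {"hand": 0.0,"x": -0.014,"y": 0.19,"z": 0.0,"wx": 0.0,"wy": 0.0,"wz": 0.0},
  ],
)

```text
time: 23.02
tool_pos: [0.4871, -0.2043, 0.2543]
eef_rot: [-3.136, 0.047, 0.013]
wrist_force: [0.2, 1.7, -3.2]
width: 0.15
gripper_force: 59.4
```

```bash
python3 st.py; python3 -c "
from h import *
chain([(.4917,-.2065,.088,-.03)])"
```

```text
23.0167 [ 0.4871 -0.2043  0.2543] [-3.136  0.047  0.013] [ 0.2  1.7 -3.2]
carton xy [-0.1119 -0.44    0.    ]
(0.4917, -0.2065, 0.088) d [0.006  0.0029 0.1663] w [-0.005  0.009 -0.   ]
```

Emit:
apply_moves(
  deltas=[
    {"hand": 0.0,"x": 0.005,"y": 0.001,"z": 0.03,"wx": -0.003,"wy": 0.008,"wz": 0.0},
    {"hand": 0.0,"x": 0.005,"y": 0.001,"z": 0.065,"wx": -0.003,"wy": 0.008,"wz": 0.0},
    {"hand": 0.0,"x": 0.005,"y": 0.001,"z": 0.1,"wx": -0.003,"wy": 0.008,"wz": 0.0},
    {"hand": 0.0,"x": 0.005,"y": 0.001,"z": 0.13,"wx": -0.003,"wy": 0.008,"wz": 0.0},
    {"hand": 0.0,"x": 0.005,"y": 0.001,"z": 0.15,"wx": -0.003,"wy": 0.008,"wz": 0.0},
    {"hand": 0.0,"x": 0.005,"y": 0.001,"z": 0.16,"wx": -0.003,"wy": 0.008,"wz": 0.0},
    {"hand": 0.0,"x": 0.005,"y": 0.001,"z": 0.166,"wx": -0.003,"wy": 0.008,"wz": 0.0},
    {"hand": 0.0,"x": 0.005,"y": 0.001,"z": 0.167,"wx": -0.003,"wy": 0.008,"wz": 0.0},
  ],
)

```text
time: 23.68
tool_pos: [0.4924, -0.2034, 0.0908]
eef_rot: [-3.14, 0.041, -0.004]
wrist_force: [-1.2, -0.5, 3.1]
width: 0.15
gripper_force: 60.5
```

Emit:
apply_moves(
  deltas=[
    {"hand": 0.0,"x": 0.0,"y": 0.0,"z": 0.002,"wx": 0.0,"wy": 0.0,"wz": 0.0},
    {"hand": 0.0,"x": 0.0,"y": 0.0,"z": 0.003,"wx": 0.0,"wy": 0.0,"wz": 0.0},
    {"hand": 0.0,"x": 0.0,"y": 0.0,"z": 0.003,"wx": 0.0,"wy": 0.0,"wz": 0.0},
    {"hand": 0.0,"x": 0.0,"y": 0.0,"z": 0.003,"wx": 0.0,"wy": 0.0,"wz": 0.0},
  ],
)

```text
time: 24.02
tool_pos: [0.4924, -0.2034, 0.0907]
eef_rot: [-3.141, 0.042, -0.004]
wrist_force: [-9.7, 4.9, 17.7]
width: 0.151
gripper_force: 62.3
```

The TCP height above the underside at pick was 64.7 mm, and 90.7 − 64.7 = 26 mm, which is the bay floor. Release and go for the last pack.

Emit:
apply_moves(
  deltas=[
    {"hand": 0.04,"x": 0.0,"y": 0.0,"z": -0.003,"wx": 0.0,"wy": 0.0,"wz": 0.0},
    {"hand": 0.04,"x": 0.0,"y": 0.0,"z": -0.003,"wx": 0.0,"wy": 0.0,"wz": 0.0},
    {"hand": 0.04,"x": 0.0,"y": 0.0,"z": -0.003,"wx": 0.0,"wy": 0.0,"wz": 0.0},
    {"hand": 0.04,"x": 0.0,"y": 0.0,"z": -0.03,"wx": 0.0,"wy": 0.0,"wz": 0.0},
    {"hand": 0.04,"x": 0.0,"y": 0.0,"z": -0.07,"wx": 0.0,"wy": 0.0,"wz": 0.0},
    {"hand": 0.04,"x": 0.0,"y": 0.0,"z": -0.11,"wx": 0.0,"wy": 0.0,"wz": 0.0},
    {"hand": 0.04,"x": 0.0,"y": 0.0,"z": -0.15,"wx": 0.0,"wy": 0.0,"wz": 0.0},
    {"hand": 0.04,"x": 0.0,"y": 0.0,"z": -0.168,"wx": 0.0,"wy": 0.0,"wz": 0.0},
  ],
)

```text
time: 24.68
tool_pos: [0.4948, -0.207, 0.2608]
eef_rot: [3.136, -0.046, 0.021]
wrist_force: [1.5, -0.1, 0.5]
width: 0.466
gripper_force: 0.0
```

Emit:
apply_moves(
  deltas=[
    {"hand": 0.035,"x": 0.004,"y": -0.03,"z": 0.0,"wx": 0.0,"wy": 0.0,"wz": -0.03},
    {"hand": 0.035,"x": 0.01,"y": -0.07,"z": 0.0,"wx": 0.0,"wy": 0.0,"wz": -0.06},
    {"hand": 0.035,"x": 0.017,"y": -0.11,"z": 0.0,"wx": 0.0,"wy": 0.0,"wz": -0.09},
    {"hand": 0.035,"x": 0.023,"y": -0.148,"z": 0.0,"wx": 0.0,"wy": 0.0,"wz": -0.12},
    {"hand": 0.035,"x": 0.029,"y": -0.186,"z": 0.0,"wx": 0.0,"wy": 0.0,"wz": -0.146},
    {"hand": 0.035,"x": 0.034,"y": -0.224,"z": 0.0,"wx": 0.0,"wy": 0.0,"wz": -0.146},
    {"hand": 0.035,"x": 0.04,"y": -0.262,"z": 0.0,"wx": 0.0,"wy": 0.0,"wz": -0.146},
    {"hand": 0.035,"x": 0.046,"y": -0.3,"z": 0.0,"wx": 0.0,"wy": 0.0,"wz": -0.146},
  ],
)

```text
time: 25.35
tool_pos: [0.5472, 0.0942, 0.2547]
eef_rot: [3.135, 0.182, 0.007]
wrist_force: [0.9, -0.6, 0.1]
width: 0.414
gripper_force: 0.0
```

```bash
python3 st.py; python3 ribs.py 300 140 400 225 .026; python3 ribs.py 165 150 240 225; python3 -c "
from h import *
chain([(.5857,.305,.255,.116)])"
```

```text
25.35 [0.5472 0.0942 0.2547] [3.135 0.182 0.007] [ 0.9 -0.6  0.1]
carton xy [-0.0151 -0.1513  0.    ]
[ 0.4914 -0.2081 -0.0362] carton [-0.108 -0.444] seen [ 5.  20.2] model [ 7.4 20.9] px [352.9 201.2]
[ 0.5894 -0.2215 -0.037 ] carton [-0.013 -0.47 ] seen [ 5.5 20.2] model [ 7.5 21.4] px [356.1 168.8]
[ 0.5942 -0.3051 -0.0441] carton [-0.018 -0.553] seen [ 5.2 19.5] model [ 8.2 21.5] px [383.8 166.9]
[0.5857 0.3049 0.1154] carton [0.049 0.053] seen [ 5.7 20.4] model [ 6.4 21.2] px [182.5 173. ]
(0.5857, 0.305, 0.255) d [ 0.0639 -0.2046 -0.0008] w [ 0.001 -0.004  0.004]
```

Emit:
apply_moves(
  deltas=[
    {"hand": 0.035,"x": 0.012,"y": -0.04,"z": 0.0,"wx": 0.0,"wy": -0.003,"wz": 0.004},
    {"hand": 0.035,"x": 0.024,"y": -0.078,"z": 0.0,"wx": 0.0,"wy": -0.003,"wz": 0.004},
    {"hand": 0.035,"x": 0.036,"y": -0.116,"z": 0.0,"wx": 0.0,"wy": -0.003,"wz": 0.004},
    {"hand": 0.035,"x": 0.048,"y": -0.154,"z": 0.0,"wx": 0.0,"wy": -0.003,"wz": 0.004},
    {"hand": 0.035,"x": 0.06,"y": -0.19,"z": 0.0,"wx": 0.0,"wy": -0.003,"wz": 0.004},
    {"hand": 0.035,"x": 0.064,"y": -0.205,"z": 0.0,"wx": 0.0,"wy": -0.003,"wz": 0.004},
    {"hand": 0.035,"x": 0.064,"y": -0.205,"z": 0.0,"wx": 0.0,"wy": -0.003,"wz": 0.004},
    {"hand": 0.035,"x": 0.064,"y": -0.205,"z": 0.0,"wx": 0.0,"wy": -0.003,"wz": 0.004},
  ],
)

```text
time: 26.22
tool_pos: [0.5871, 0.3023, 0.2534]
eef_rot: [3.134, 0.175, -0.0]
wrist_force: [0.3, -0.9, 0.3]
width: 0.409
gripper_force: 0.0
```

```bash
python3 st.py; python3 -c "
from h import *
chain([(.5857,.305,.066,.116)])
crop('top',300,130,400,230,5,'dock3.png')"
```

```text
26.2167 [0.5871 0.3023 0.2534] [ 3.134  0.175 -0.   ] [ 0.3 -0.9  0.3]
carton xy [0.0504 0.0502 0.    ]
(0.5857, 0.305, 0.066) d [-0.001  -0.0034  0.1874] w [ 0.003  0.    -0.005]
```

View pics/dock3.png

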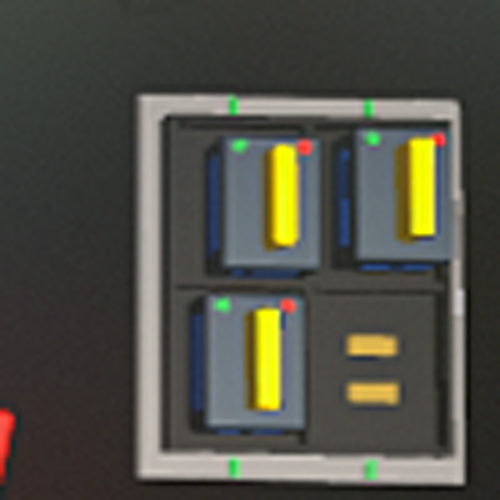

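Three packs are seated in bays 1 (255,365), 3 (270,205) and 2 (405,195), and bay 0 at (372,370) is free. Grasping the last pack.

Emit:
apply_moves(
  deltas=[
    {"hand": 0.035,"x": -0.001,"y": -0.003,"z": 0.03,"wx": 0.003,"wy": 0.0,"wz": -0.005},
    {"hand": 0.035,"x": -0.001,"y": -0.003,"z": 0.07,"wx": 0.003,"wy": 0.0,"wz": -0.005},
    {"hand": 0.035,"x": -0.001,"y": -0.003,"z": 0.11,"wx": 0.003,"wy": 0.0,"wz": -0.005},
    {"hand": 0.035,"x": -0.001,"y": -0.003,"z": 0.145,"wx": 0.003,"wy": 0.0,"wz": -0.005},
    {"hand": 0.035,"x": -0.001,"y": -0.003,"z": 0.17,"wx": 0.003,"wy": 0.0,"wz": -0.005},
    {"hand": 0.035,"x": -0.001,"y": -0.003,"z": 0.182,"wx": 0.003,"wy": 0.0,"wz": -0.005},
    {"hand": 0.035,"x": -0.001,"y": -0.003,"z": 0.187,"wx": 0.003,"wy": 0.0,"wz": -0.005},
    {"hand": 0.035,"x": -0.001,"y": -0.003,"z": 0.187,"wx": 0.003,"wy": 0.0,"wz": -0.005},
  ],
)

```text
time: 26.93
tool_pos: [0.586, 0.3036, 0.0669]
eef_rot: [3.136, 0.18, -0.0]
wrist_force: [0.1, 0.3, 0.5]
width: 0.41
gripper_force: 0.0
```

Emit:
apply_moves(
  deltas=[
    {"hand": 0.0,"x": 0.0,"y": 0.0,"z": 0.0,"wx": 0.0,"wy": 0.0,"wz": 0.0},
    {"hand": 0.0,"x": 0.0,"y": 0.0,"z": 0.0,"wx": 0.0,"wy": 0.0,"wz": 0.0},
    {"hand": 0.0,"x": 0.0,"y": 0.0,"z": 0.0,"wx": 0.0,"wy": 0.0,"wz": 0.0},
    {"hand": 0.0,"x": 0.0,"y": 0.0,"z": 0.0,"wx": 0.0,"wy": 0.0,"wz": 0.0},
    {"hand": 0.0,"x": 0.0,"y": 0.0,"z": 0.0,"wx": 0.0,"wy": 0.0,"wz": 0.0},
  ],
)

```text
time: 27.35
tool_pos: [0.587, 0.3068, 0.0699]
eef_rot: [-3.133, -0.183, -0.008]
wrist_force: [0.1, 0.5, 6.0]
width: 0.146
gripper_force: 62.2
```

Emit:
apply_moves(
  deltas=[
    {"hand": 0.0,"x": 0.0,"y": 0.0,"z": -0.02,"wx": 0.0,"wy": 0.0,"wz": 0.0},
    {"hand": 0.0,"x": 0.0,"y": 0.0,"z": -0.05,"wx": 0.0,"wy": 0.0,"wz": 0.0},
    {"hand": 0.0,"x": 0.0,"y": 0.0,"z": -0.085,"wx": 0.0,"wy": 0.0,"wz": 0.0},
    {"hand": 0.0,"x": 0.0,"y": 0.0,"z": -0.12,"wx": 0.0,"wy": 0.0,"wz": 0.0},
    {"hand": 0.0,"x": 0.0,"y": 0.0,"z": -0.155,"wx": 0.0,"wy": 0.0,"wz": 0.0},
    {"hand": 0.0,"x": 0.0,"y": 0.0,"z": -0.18,"wx": 0.0,"wy": 0.0,"wz": 0.0},
    {"hand": 0.0,"x": 0.0,"y": 0.0,"z": -0.19,"wx": 0.0,"wy": 0.0,"wz": 0.0},
    {"hand": 0.0,"x": 0.0,"y": 0.0,"z": -0.19,"wx": 0.0,"wy": 0.0,"wz": 0.0},
  ],
)

```text
time: 28.02
tool_pos: [0.5862, 0.3064, 0.26]
eef_rot: [-3.132, -0.184, -0.008]
wrist_force: [-0.6, 0.2, -2.1]
width: 0.151
gripper_force: 61.1
```

```bash
python3 st.py; python3 -c "
from h import *
chain([(.55,.0,.255,-.03),(.4885,-.2935,.255,-.03)])"
```

```text
28.0167 [0.5862 0.3064 0.26  ] [-3.132 -0.184 -0.008] [-0.6  0.2 -2.1]
carton xy [0.0501 0.0544 0.    ]
(0.55, 0.0, 0.255) d [-0.0717  0.3001  0.0036] w [-0.004 -0.005  0.147]
(0.4885, -0.2935, 0.255) d [-0.0527  0.2952  0.    ] w [0. 0. 0.]
```

Emit:
apply_moves(
  deltas=[
    {"hand": 0.0,"x": -0.006,"y": 0.025,"z": 0.0,"wx": 0.0,"wy": -0.005,"wz": 0.03},
    {"hand": 0.0,"x": -0.014,"y": 0.06,"z": 0.0,"wx": 0.0,"wy": -0.005,"wz": 0.06},
    {"hand": 0.0,"x": -0.023,"y": 0.1,"z": 0.0,"wx": 0.0,"wy": -0.005,"wz": 0.09},
    {"hand": 0.0,"x": -0.033,"y": 0.14,"z": 0.0,"wx": 0.0,"wy": -0.005,"wz": 0.12},
    {"hand": 0.0,"x": -0.043,"y": 0.18,"z": 0.0,"wx": 0.0,"wy": -0.005,"wz": 0.147},
    {"hand": 0.0,"x": -0.052,"y": 0.22,"z": 0.0,"wx": 0.0,"wy": -0.005,"wz": 0.147},
    {"hand": 0.0,"x": -0.062,"y": 0.26,"z": 0.0,"wx": 0.0,"wy": -0.005,"wz": 0.147},
    {"hand": 0.0,"x": -0.072,"y": 0.3,"z": 0.0,"wx": 0.0,"wy": -0.005,"wz": 0.147},
  ],
)

```text
time: 28.68
tool_pos: [0.5463, -0.0033, 0.2534]
eef_rot: [-3.141, 0.048, 0.017]
wrist_force: [1.7, -0.2, -2.7]
width: 0.151
gripper_force: 61.0
```

Emit:
apply_moves(
  deltas=[
    {"hand": 0.0,"x": -0.007,"y": 0.04,"z": 0.0,"wx": 0.0,"wy": 0.0,"wz": 0.0},
    {"hand": 0.0,"x": -0.014,"y": 0.08,"z": 0.0,"wx": 0.0,"wy": 0.0,"wz": 0.0},
    {"hand": 0.0,"x": -0.021,"y": 0.12,"z": 0.0,"wx": 0.0,"wy": 0.0,"wz": 0.0},
    {"hand": 0.0,"x": -0.028,"y": 0.16,"z": 0.0,"wx": 0.0,"wy": 0.0,"wz": 0.0},
    {"hand": 0.0,"x": -0.035,"y": 0.2,"z": 0.0,"wx": 0.0,"wy": 0.0,"wz": 0.0},
    {"hand": 0.0,"x": -0.042,"y": 0.24,"z": 0.0,"wx": 0.0,"wy": 0.0,"wz": 0.0},
    {"hand": 0.0,"x": -0.049,"y": 0.275,"z": 0.0,"wx": 0.0,"wy": 0.0,"wz": 0.0},
    {"hand": 0.0,"x": -0.052,"y": 0.295,"z": 0.0,"wx": 0.0,"wy": 0.0,"wz": 0.0},
  ],
)

```text
time: 29.35
tool_pos: [0.4831, -0.3004, 0.253]
eef_rot: [3.141, -0.06, -0.02]
wrist_force: [-0.2, -1.0, -2.2]
width: 0.148
gripper_force: 61.0
```

Emit:
apply_moves(
  deltas=[
    {"hand": 0.0,"x": 0.0,"y": 0.0,"z": 0.0,"wx": 0.0,"wy": 0.0,"wz": 0.0},
    {"hand": 0.0,"x": 0.0,"y": 0.0,"z": 0.0,"wx": 0.0,"wy": 0.0,"wz": 0.0},
    {"hand": 0.0,"x": 0.0,"y": 0.0,"z": 0.0,"wx": 0.0,"wy": 0.0,"wz": 0.0},
  ],
)

```text
time: 29.6
tool_pos: [0.4873, -0.2925, 0.2543]
eef_rot: [-3.136, 0.045, 0.013]
wrist_force: [0.5, 1.0, -2.5]
width: 0.146
gripper_force: 61.0
```

```bash
python3 st.py; python3 -c "
from h import *
chain([(.4885,-.2935,.0907,-.03)])"; python3 ribs.py 300 140 400 225 .026
```

```text
29.6 [ 0.4873 -0.2925  0.2543] [-3.136  0.045  0.013] [ 0.5  1.  -2.5]
carton xy [-0.1227 -0.5275  0.    ]
(0.4885, -0.2935, 0.0907) d [0.0026 0.0018 0.1636] w [-0.005  0.009  0.001]
[ 0.4914 -0.2081 -0.0362] carton [-0.108 -0.444] seen [ 5.  20.2] model [ 7.4 20.9] px [352.9 201.2]
[ 0.5894 -0.2215 -0.037 ] carton [-0.013 -0.47 ] seen [ 5.5 20.2] model [ 7.5 21.4] px [356.1 168.8]
[ 0.5942 -0.3051 -0.0441] carton [-0.018 -0.553] seen [ 5.2 19.5] model [ 8.2 21.5] px [383.8 166.9]
```

Emit:
apply_moves(
  deltas=[
    {"hand": 0.0,"x": 0.003,"y": 0.001,"z": 0.03,"wx": -0.003,"wy": 0.008,"wz": 0.0},
    {"hand": 0.0,"x": 0.003,"y": 0.001,"z": 0.065,"wx": -0.003,"wy": 0.008,"wz": 0.0},
    {"hand": 0.0,"x": 0.003,"y": 0.001,"z": 0.1,"wx": -0.003,"wy": 0.008,"wz": 0.0},
    {"hand": 0.0,"x": 0.003,"y": 0.001,"z": 0.13,"wx": -0.003,"wy": 0.008,"wz": 0.0},
    {"hand": 0.0,"x": 0.003,"y": 0.001,"z": 0.148,"wx": -0.003,"wy": 0.008,"wz": 0.0},
    {"hand": 0.0,"x": 0.003,"y": 0.001,"z": 0.158,"wx": -0.003,"wy": 0.008,"wz": 0.0},
    {"hand": 0.0,"x": 0.003,"y": 0.001,"z": 0.164,"wx": -0.003,"wy": 0.008,"wz": 0.0},
    {"hand": 0.0,"x": 0.003,"y": 0.001,"z": 0.165,"wx": -0.003,"wy": 0.008,"wz": 0.0},
  ],
)

```text
time: 30.37
tool_pos: [0.4905, -0.2943, 0.0917]
eef_rot: [3.14, -0.045, 0.004]
wrist_force: [0.2, -0.4, -2.1]
width: 0.149
gripper_force: 61.0
```

Emit:
apply_moves(
  deltas=[
    {"hand": 0.0,"x": 0.0,"y": 0.0,"z": 0.0,"wx": 0.0,"wy": 0.0,"wz": 0.0},
    {"hand": 0.0,"x": 0.0,"y": 0.0,"z": 0.001,"wx": 0.0,"wy": 0.0,"wz": 0.0},
  ],
)

```text
time: 30.53
tool_pos: [0.4917, -0.2958, 0.0925]
eef_rot: [3.137, -0.047, 0.01]
wrist_force: [0.1, -1.0, -1.8]
width: 0.152
gripper_force: 61.0
```

Emit:
apply_moves(
  deltas=[
    {"hand": 0.0,"x": 0.0,"y": 0.0,"z": 0.002,"wx": 0.0,"wy": 0.0,"wz": 0.0},
    {"hand": 0.0,"x": 0.0,"y": 0.0,"z": 0.003,"wx": 0.0,"wy": 0.0,"wz": 0.0},
    {"hand": 0.0,"x": 0.0,"y": 0.0,"z": 0.003,"wx": 0.0,"wy": 0.0,"wz": 0.0},
  ],
)

```text
time: 30.78
tool_pos: [0.4917, -0.2961, 0.0908]
eef_rot: [3.137, -0.047, 0.011]
wrist_force: [-0.8, 0.2, 6.8]
width: 0.15
gripper_force: 62.4
```

Emit:
apply_moves(
  deltas=[
    {"hand": 0.04,"x": 0.0,"y": 0.0,"z": -0.001,"wx": 0.0,"wy": 0.0,"wz": 0.0},
    {"hand": 0.04,"x": 0.0,"y": 0.0,"z": -0.001,"wx": 0.0,"wy": 0.0,"wz": 0.0},
    {"hand": 0.04,"x": 0.0,"y": 0.0,"z": -0.001,"wx": 0.0,"wy": 0.0,"wz": 0.0},
    {"hand": 0.04,"x": 0.0,"y": 0.0,"z": -0.03,"wx": 0.0,"wy": 0.0,"wz": 0.0},
    {"hand": 0.04,"x": 0.0,"y": 0.0,"z": -0.07,"wx": 0.0,"wy": 0.0,"wz": 0.0},
    {"hand": 0.04,"x": 0.0,"y": 0.0,"z": -0.11,"wx": 0.0,"wy": 0.0,"wz": 0.0},
    {"hand": 0.0,"x": 0.0,"y": 0.0,"z": -0.14,"wx": 0.0,"wy": 0.0,"wz": 0.0},
    {"hand": 0.0,"x": 0.0,"y": 0.0,"z": -0.15,"wx": 0.0,"wy": 0.0,"wz": 0.0},
  ],
)

```text
time: 31.45
tool_pos: [0.4925, -0.2962, 0.244]
eef_rot: [3.134, -0.047, 0.02]
wrist_force: [0.5, -0.5, -0.1]
width: 0.195
gripper_force: 0.0
```

Emit:
apply_moves(
  deltas=[
    {"hand": 0.0,"x": 0.018,"y": -0.035,"z": 0.0,"wx": 0.0,"wy": 0.0,"wz": 0.0},
    {"hand": 0.0,"x": 0.036,"y": -0.07,"z": 0.0,"wx": 0.0,"wy": 0.0,"wz": 0.0},
    {"hand": 0.0,"x": 0.054,"y": -0.105,"z": 0.0,"wx": 0.0,"wy": 0.0,"wz": 0.0},
    {"hand": 0.0,"x": 0.072,"y": -0.14,"z": 0.0,"wx": 0.0,"wy": 0.0,"wz": 0.0},
    {"hand": 0.0,"x": 0.09,"y": -0.175,"z": 0.0,"wx": 0.0,"wy": 0.0,"wz": 0.0},
    {"hand": 0.0,"x": 0.108,"y": -0.21,"z": 0.0,"wx": 0.0,"wy": 0.0,"wz": 0.0},
    {"hand": 0.0,"x": 0.12,"y": -0.23,"z": 0.0,"wx": 0.0,"wy": 0.0,"wz": 0.0},
    {"hand": 0.0,"x": 0.12,"y": -0.23,"z": 0.0,"wx": 0.0,"wy": 0.0,"wz": 0.0},
  ],
)

```text
time: 32.12
tool_pos: [0.6183, -0.0591, 0.2363]
eef_rot: [-3.137, 0.028, -0.005]
wrist_force: [-0.7, 0.5, -0.0]
width: 0.002
gripper_force: 0.0
```

```bash
python3 st.py; python3 ribs.py 300 140 400 225 .026; python3 -c "
from h import *
crop('side',175,100,330,230,5,'docks.png')
crop('top',150,110,400,235,3.2,'alltop.png')
chain([(.648,.0015,.10,-.03)])"
```

```text
32.1167 [ 0.6183 -0.0591  0.2363] [-3.137  0.028 -0.005] [-0.7  0.5 -0. ]
carton xy [ 0.0364 -0.3122  0.    ]
[ 0.4899 -0.3016 -0.0441] carton [-0.121 -0.537] seen [ 5.5 20. ] model [ 8.3 20.9] px [384.1 201.4]
[ 0.593  -0.3024 -0.0582] carton [-0.019 -0.55 ] seen [ 6.8 20.3] model [ 8.2 21.5] px [382.9 167.3]
(0.648, 0.0015, 0.1) d [ 0.0296 -0.0737  0.1366] w [ 0.004 -0.001 -0.002]
```

View pics/docks.png

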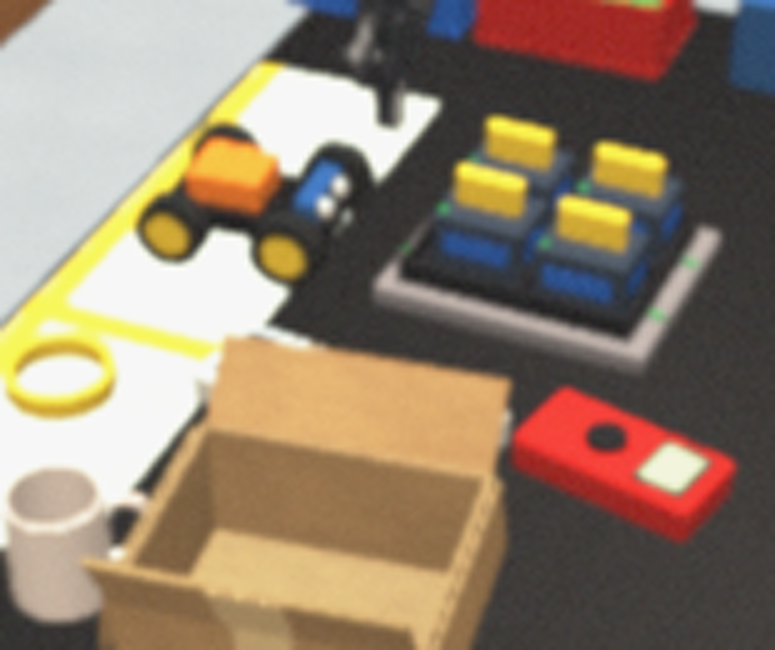

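View pics/alltop.png

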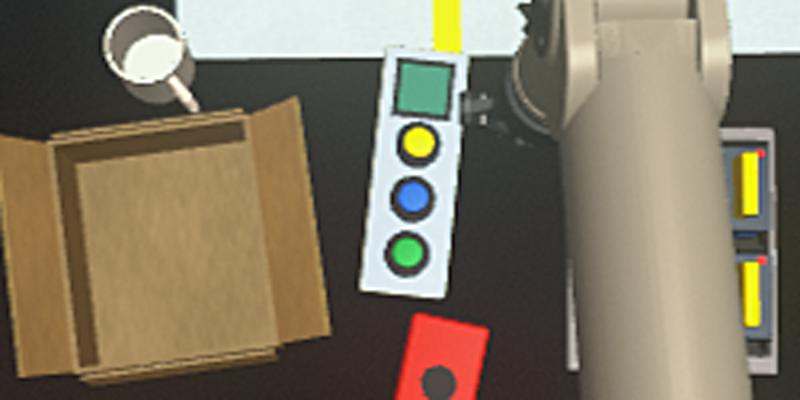

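All four packs stand in the dock, the flaps are folded back and the carton is empty. Now the yellow key.

Emit:
apply_moves(
  deltas=[
    {"hand": 0.0,"x": 0.012,"y": -0.03,"z": 0.02,"wx": 0.004,"wy": 0.0,"wz": 0.0},
    {"hand": 0.0,"x": 0.024,"y": -0.06,"z": 0.055,"wx": 0.004,"wy": 0.0,"wz": 0.0},
    {"hand": 0.0,"x": 0.03,"y": -0.074,"z": 0.09,"wx": 0.004,"wy": 0.0,"wz": 0.0},
    {"hand": 0.0,"x": 0.03,"y": -0.074,"z": 0.125,"wx": 0.004,"wy": 0.0,"wz": 0.0},
    {"hand": 0.0,"x": 0.03,"y": -0.074,"z": 0.15,"wx": 0.004,"wy": 0.0,"wz": 0.0},
    {"hand": 0.0,"x": 0.03,"y": -0.074,"z": 0.165,"wx": 0.004,"wy": 0.0,"wz": 0.0},
    {"hand": 0.0,"x": 0.03,"y": -0.074,"z": 0.17,"wx": 0.004,"wy": 0.0,"wz": 0.0},
    {"hand": 0.0,"x": 0.03,"y": -0.074,"z": 0.17,"wx": 0.004,"wy": 0.0,"wz": 0.0},
  ],
)

```text
time: 32.98
tool_pos: [0.6477, 0.0015, 0.0657]
eef_rot: [-3.141, 0.052, 0.001]
wrist_force: [0.6, -0.6, -0.8]
width: -0.002
gripper_force: 0.0
```

```bash
python3 -c "
from h import *
crop('side',210,140,310,210,7,'key.png')
chain([(.648,.0015,.055,-.03)])"; python3 st.py
```

```text
(0.648, 0.0015, 0.055) d [-0.0012  0.0007  0.0126] w [-0.001 -0.003 -0.003]
33.0333 [0.6491 0.0021 0.0676] [-3.14   0.051 -0.004] [ 0.4 -0.1  0.9]
carton xy [ 0.0746 -0.2554  0.    ]
```

View pics/key.png

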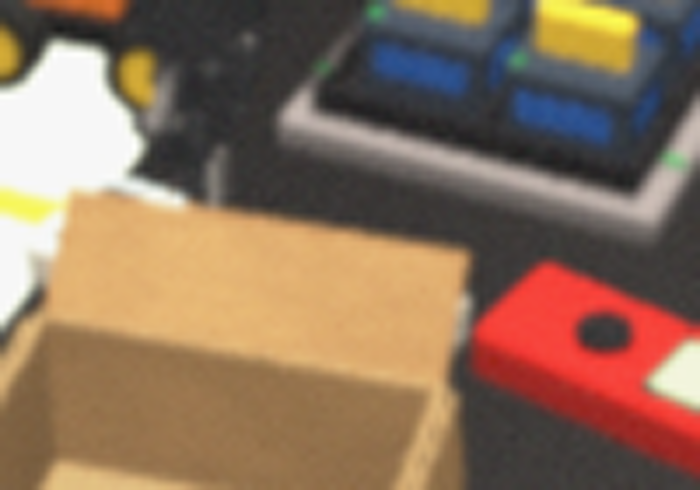

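The -y flap hides the keys from the side camera, so I'll press by force feedback.

Emit:
apply_moves(
  deltas=[
    {"hand": 0.0,"x": -0.001,"y": 0.0,"z": 0.01,"wx": 0.0,"wy": 0.0,"wz": 0.0},
    {"hand": 0.0,"x": -0.001,"y": 0.0,"z": 0.018,"wx": 0.0,"wy": 0.0,"wz": 0.0},
    {"hand": 0.0,"x": -0.001,"y": 0.0,"z": 0.022,"wx": 0.0,"wy": 0.0,"wz": 0.0},
    {"hand": 0.0,"x": -0.001,"y": 0.0,"z": 0.024,"wx": 0.0,"wy": 0.0,"wz": 0.0},
    {"hand": 0.0,"x": -0.001,"y": 0.0,"z": 0.024,"wx": 0.0,"wy": 0.0,"wz": 0.0},
  ],
)

```text
time: 33.45
tool_pos: [0.6497, 0.0037, 0.0462]
eef_rot: [-3.14, 0.048, -0.01]
wrist_force: [-2.1, -0.5, 8.9]
width: 0.006
gripper_force: 4.5
```

Emit:
apply_moves(
  deltas=[
    {"hand": 0.0,"x": 0.0,"y": 0.0,"z": 0.003,"wx": 0.0,"wy": 0.0,"wz": 0.0},
    {"hand": 0.0,"x": 0.0,"y": 0.0,"z": 0.003,"wx": 0.0,"wy": 0.0,"wz": 0.0},
    {"hand": 0.0,"x": 0.0,"y": 0.0,"z": 0.003,"wx": 0.0,"wy": 0.0,"wz": 0.0},
  ],
)

```text
time: 33.7
tool_pos: [0.6497, 0.0037, 0.0459]
eef_rot: [-3.141, 0.048, -0.011]
wrist_force: [-7.2, -1.7, 20.1]
width: -0.001
gripper_force: 10.0
```

Emit:
apply_moves(
  deltas=[
    {"hand": 0.0,"x": 0.0,"y": 0.0,"z": 0.002,"wx": 0.0,"wy": 0.0,"wz": 0.0},
    {"hand": 0.0,"x": 0.0,"y": 0.0,"z": 0.002,"wx": 0.0,"wy": 0.0,"wz": 0.0},
    {"hand": 0.0,"x": 0.0,"y": 0.0,"z": 0.002,"wx": 0.0,"wy": 0.0,"wz": 0.0},
  ],
)

```text
time: 33.95
tool_pos: [0.6498, 0.0037, 0.0458]
eef_rot: [-3.141, 0.048, -0.012]
wrist_force: [-8.9, -2.0, 27.2]
width: 0.002
gripper_force: 13.7
```

Emit:
apply_moves(
  deltas=[
    {"hand": 0.0,"x": 0.0,"y": 0.0,"z": -0.007,"wx": 0.0,"wy": 0.0,"wz": 0.0},
    {"hand": 0.0,"x": 0.0,"y": 0.0,"z": -0.009,"wx": 0.0,"wy": 0.0,"wz": 0.0},
    {"hand": 0.0,"x": 0.0,"y": 0.0,"z": -0.009,"wx": 0.0,"wy": 0.0,"wz": 0.0},
    {"hand": 0.0,"x": 0.0,"y": 0.0,"z": -0.009,"wx": 0.0,"wy": 0.0,"wz": 0.0},
  ],
)

```text
time: 34.28
tool_pos: [0.6498, 0.0038, 0.0484]
eef_rot: [-3.14, 0.048, -0.01]
wrist_force: [1.2, -2.2, 4.2]
width: -0.002
gripper_force: 1.8
```

Emit:
apply_moves(
  deltas=[
    {"hand": 0.0,"x": 0.0,"y": 0.0,"z": -0.002,"wx": 0.0,"wy": 0.0,"wz": 0.0},
    {"hand": 0.0,"x": 0.0,"y": 0.0,"z": -0.002,"wx": 0.0,"wy": 0.0,"wz": 0.0},
    {"hand": 0.0,"x": 0.0,"y": 0.0,"z": -0.002,"wx": 0.0,"wy": 0.0,"wz": 0.0},
  ],
)

```text
time: 34.53
tool_pos: [0.6488, 0.004, 0.0494]
eef_rot: [-3.139, 0.047, -0.006]
wrist_force: [2.4, -1.0, 2.2]
width: -0.004
gripper_force: 1.5
```

Emit:
apply_moves(
  deltas=[
    {"hand": 0.0,"x": 0.0,"y": 0.0,"z": -0.02,"wx": 0.0,"wy": 0.0,"wz": 0.0},
    {"hand": 0.0,"x": 0.0,"y": 0.0,"z": -0.03,"wx": 0.0,"wy": 0.0,"wz": 0.0},
    {"hand": 0.0,"x": 0.0,"y": 0.0,"z": -0.03,"wx": 0.0,"wy": 0.0,"wz": 0.0},
  ],
)

```text
time: 34.78
tool_pos: [0.649, 0.0049, 0.0811]
eef_rot: [-3.139, 0.047, -0.008]
wrist_force: [0.0, 1.5, 0.1]
width: -0.001
gripper_force: 0.0
```

```bash
python3 -c "
from h import *
chain([(.5931,.0082,.08,-.03)])"; python3 st.py
```

```text
(0.5931, 0.0082, 0.08) d [-0.0559 -0.0017  0.0009] w [-0.003 -0.005  0.   ]
34.7833 [0.649  0.0049 0.0811] [-3.139  0.047 -0.008] [0.  1.5 0.1]
carton xy [ 0.0747 -0.2526  0.    ]
```

The spring response (4.2 N at 48.4 mm, 2.2 N at 49.4 mm, hard stop at 45.9 mm) confirms the yellow key went fully down. Now blue.

Emit:
apply_moves(
  deltas=[
    {"hand": 0.0,"x": -0.03,"y": -0.002,"z": 0.0,"wx": 0.0,"wy": -0.004,"wz": 0.0},
    {"hand": 0.0,"x": -0.056,"y": -0.002,"z": 0.0,"wx": 0.0,"wy": -0.004,"wz": 0.0},
    {"hand": 0.0,"x": -0.056,"y": -0.002,"z": 0.0,"wx": 0.0,"wy": -0.004,"wz": 0.0},
    {"hand": 0.0,"x": -0.056,"y": -0.002,"z": 0.0,"wx": 0.0,"wy": -0.004,"wz": 0.0},
  ],
)

```text
time: 35.12
tool_pos: [0.5894, 0.008, 0.0778]
eef_rot: [-3.14, 0.046, 0.009]
wrist_force: [1.0, -0.2, 0.2]
width: 0.0
gripper_force: 0.0
```

Emit:
apply_moves(
  deltas=[
    {"hand": 0.0,"x": 0.0,"y": 0.0,"z": 0.015,"wx": 0.0,"wy": 0.0,"wz": 0.0},
    {"hand": 0.0,"x": 0.0,"y": 0.0,"z": 0.026,"wx": 0.0,"wy": 0.0,"wz": 0.0},
    {"hand": 0.0,"x": 0.0,"y": 0.0,"z": 0.031,"wx": 0.0,"wy": 0.0,"wz": 0.0},
    {"hand": 0.0,"x": 0.0,"y": 0.0,"z": 0.036,"wx": 0.0,"wy": 0.0,"wz": 0.0},
    {"hand": 0.0,"x": 0.0,"y": 0.0,"z": 0.039,"wx": 0.0,"wy": 0.0,"wz": 0.0},
    {"hand": 0.0,"x": 0.0,"y": 0.0,"z": 0.039,"wx": 0.0,"wy": 0.0,"wz": 0.0},
    {"hand": 0.0,"x": 0.0,"y": 0.0,"z": 0.039,"wx": 0.0,"wy": 0.0,"wz": 0.0},
  ],
)

```text
time: 35.7
tool_pos: [0.5927, 0.0077, 0.0457]
eef_rot: [-3.141, 0.048, 0.001]
wrist_force: [-11.0, -1.5, 28.3]
width: 0.001
gripper_force: 14.4
```

Emit:
apply_moves(
  deltas=[
    {"hand": 0.0,"x": 0.0,"y": 0.0,"z": -0.02,"wx": 0.0,"wy": 0.0,"wz": 0.0},
    {"hand": 0.0,"x": 0.0,"y": 0.0,"z": -0.039,"wx": 0.0,"wy": 0.0,"wz": 0.0},
    {"hand": 0.0,"x": -0.028,"y": -0.003,"z": -0.039,"wx": 0.0,"wy": 0.0,"wz": 0.0},
    {"hand": 0.0,"x": -0.055,"y": -0.007,"z": -0.039,"wx": 0.0,"wy": 0.0,"wz": 0.0},
    {"hand": 0.0,"x": -0.055,"y": -0.007,"z": -0.039,"wx": 0.0,"wy": 0.0,"wz": 0.0},
    {"hand": 0.0,"x": -0.055,"y": -0.007,"z": -0.039,"wx": 0.0,"wy": 0.0,"wz": 0.0},
  ],
)

```text
time: 36.2
tool_pos: [0.5359, 0.0168, 0.0788]
eef_rot: [-3.14, 0.045, 0.005]
wrist_force: [1.1, 0.0, 0.6]
width: 0.006
gripper_force: 0.0
```

Emit:
apply_moves(
  deltas=[
    {"hand": 0.0,"x": 0.0,"y": 0.0,"z": 0.015,"wx": 0.0,"wy": 0.0,"wz": 0.0},
    {"hand": 0.0,"x": 0.0,"y": 0.0,"z": 0.026,"wx": 0.0,"wy": 0.0,"wz": 0.0},
    {"hand": 0.0,"x": 0.0,"y": 0.0,"z": 0.031,"wx": 0.0,"wy": 0.0,"wz": 0.0},
    {"hand": 0.0,"x": 0.0,"y": 0.0,"z": 0.036,"wx": 0.0,"wy": 0.0,"wz": 0.0},
    {"hand": 0.0,"x": 0.0,"y": 0.0,"z": 0.039,"wx": 0.0,"wy": 0.0,"wz": 0.0},
    {"hand": 0.0,"x": 0.0,"y": 0.0,"z": 0.039,"wx": 0.0,"wy": 0.0,"wz": 0.0},
    {"hand": 0.0,"x": 0.0,"y": 0.0,"z": 0.039,"wx": 0.0,"wy": 0.0,"wz": 0.0},
  ],
)

```text
time: 36.78
tool_pos: [0.5384, 0.0162, 0.0456]
eef_rot: [3.141, -0.048, -0.0]
wrist_force: [-11.0, -1.7, 32.9]
width: 0.004
gripper_force: 16.4
```

Emit:
apply_moves(
  deltas=[
    {"hand": 0.0,"x": 0.0,"y": 0.0,"z": -0.03,"wx": 0.0,"wy": 0.0,"wz": 0.0},
    {"hand": 0.0,"x": 0.0,"y": 0.0,"z": -0.07,"wx": 0.0,"wy": 0.0,"wz": 0.0},
    {"hand": 0.0,"x": 0.0,"y": 0.0,"z": -0.11,"wx": 0.0,"wy": 0.0,"wz": 0.0},
    {"hand": 0.0,"x": 0.0,"y": 0.0,"z": -0.15,"wx": 0.0,"wy": 0.0,"wz": 0.0},
    {"hand": 0.0,"x": 0.0,"y": 0.0,"z": -0.19,"wx": 0.0,"wy": 0.0,"wz": 0.0},
    {"hand": 0.0,"x": -0.03,"y": 0.0,"z": -0.2,"wx": 0.0,"wy": 0.0,"wz": 0.0},
    {"hand": 0.0,"x": -0.06,"y": 0.0,"z": -0.2,"wx": 0.0,"wy": 0.0,"wz": 0.0},
    {"hand": 0.0,"x": -0.08,"y": 0.0,"z": -0.2,"wx": 0.0,"wy": 0.0,"wz": 0.0},
  ],
)

```text
time: 37.45
tool_pos: [0.4569, 0.0189, 0.2416]
eef_rot: [-3.139, 0.047, -0.0]
wrist_force: [-1.0, -0.3, -0.8]
width: 0.001
gripper_force: 0.0
```

```bash
python3 st.py; python3 ribs.py 300 140 400 225 .026; python3 -c "
from h import *
crop('top',150,90,410,270,3,'final.png')"
```

```text
37.45 [0.4569 0.0189 0.2416] [-3.139  0.047 -0.   ] [-1.  -0.3 -0.8]
carton xy [-0.1141 -0.2147  0.    ]
[ 0.4899 -0.3016 -0.0441] carton [-0.121 -0.537] seen [ 5.5 20. ] model [ 8.3 20.9] px [384.1 201.4]
[ 0.4914 -0.2077 -0.0228] carton [-0.108 -0.444] seen [ 5.  20.3] model [ 7.4 20.9] px [352.8 201.3]
[ 0.5894 -0.2215 -0.037 ] carton [-0.013 -0.47 ] seen [ 5.5 20.2] model [ 7.5 21.4] px [356.1 168.8]
[ 0.5942 -0.3051 -0.0441] carton [-0.018 -0.553] seen [ 5.2 19.5] model [ 8.2 21.5] px [383.8 166.9]
```

View pics/final.png

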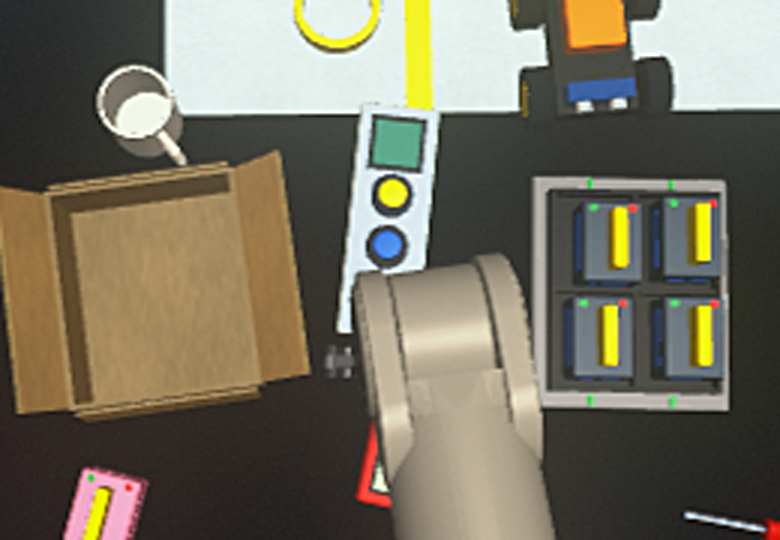

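All four packs sit in their own bays at (610,243), (688,240), (598,338) and (693,338). The flaps are folded back, the yellow and blue keys look up, and the arm is clear (it hides the green key here).

```bash
python3 -c "
from station import robot
print(robot.finish_job())"
```

```text
the job is handed in; nothing more can be done
None
```

The job is handed in: both flaps are folded out (about 2.1 rad), all four packs stand in their own dock bays, and the yellow, blue and green keys were each pressed to the hard stop in that order. The run took about 37 s; the hand-in returned no verdict.

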